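# Refill the spice caddy

## Task

Refill the spice caddy: swing its hold-down bar fully back by the orange handle, then stand all the empty white-lidded jars upright in the draining tray. Next put the full jars fully down into the pockets tagged with their lid colours, one after another in number order (one dot first, then two and so on; leave a missing jar's pocket empty), and last swing the bar forward until it locks down on the lids. Leave the oil bottle, pepper mill and mug where they are.

Things in the scene. Friction and masses are not known exactly. Their poses are not given: they have to be found in the camera images.
- caddy: Fixed wooden spice caddy 116 (x) x 310 (y) x 35 mm; origin under its centre, +x its rear. Four square pockets 64 mm wide, 25 mm deep, mouths bevelled, 70 mm apart along y; coloured tags with white dots before and behind each: 1 red (+y end), 2 yellow, 3 green, 4 blue (-y end). At each end (y +-152, x +52 mm) a steel post 94 mm high carries the hold-down bar.
- clamp (a joint): Hinge of the sprung hold-down bar, rad. 0: locked forward, rubber bar (12 mm thick, along the caddy's y, 52 mm from the hinge) on the lids of seated jars (sinks to -0.08 with none). Grows as the bar swings up and back, to a stop at 2.3. The spring drives it away from about 1.15 rad: above, it snaps open and stays; below, it snaps shut. About 5 N at the handle.
- clamp_grip (a point): Centre of the bar's orange handle: cylinder 24 mm thick, 30 mm long, axis along the caddy's y (flat ends face +-y), on a 10 mm stem, 110 mm from the hinge. Locked, it is in front of the caddy, 86 mm above the counter. Can be pinched by its ends from above, and turns in the grip.
- clamp_hinge (a point): Middle of the hinge axis of the hold-down bar, axis along the caddy's y; 86 mm above the counter, 52 mm behind the pocket row. At joint value a the handle is at 110 mm * (-cos a along the caddy's x, sin a up) from here.
- tray: Low aluminium draining tray, fixed to the counter, 230 (its x) x 130 (its y) mm, rim 18 mm high, walls 5 mm, inner floor 5 mm above the counter; origin at the centre of its underside.
- pocket1 (a point): Centre of the floor of pocket 1 (1 dot, red tag), 10 mm above the counter, 25 mm below the pocket's mouth; axes as the caddy's.
- pocket2 (a point): Centre of the floor of pocket 2 (2 dots, yellow tag), 10 mm above the counter, 25 mm below the pocket's mouth; axes as the caddy's.
- pocket3 (a point): Centre of the floor of pocket 3 (3 dots, green tag), 10 mm above the counter, 25 mm below the pocket's mouth; axes as the caddy's.
- pocket4 (a point): Centre of the floor of pocket 4 (4 dots, blue tag), 10 mm above the counter, 25 mm below the pocket's mouth; axes as the caddy's.
- jar1: Full spice jar with red lid: squat upright cylinder 55 mm thick (lid 57 mm, the top 20 mm), 70 mm high, heavy base, about 180 g; origin at the centre of its underside, z up. Stands on the counter to the left at the start; may be absent.
- jar2: Full spice jar with yellow lid: squat upright cylinder 55 mm thick (lid 57 mm, the top 20 mm), 70 mm high, heavy base, about 180 g; origin at the centre of its underside, z up. Stands on the counter to the left at the start; may be absent.
- jar3: Full spice jar with green lid: squat upright cylinder 55 mm thick (lid 57 mm, the top 20 mm), 70 mm high, heavy base, about 180 g; origin at the centre of its underside, z up. Stands on the counter to the left at the start; may be absent.
- jar4: Full spice jar with blue lid: squat upright cylinder 55 mm thick (lid 57 mm, the top 20 mm), 70 mm high, heavy base, about 180 g; origin at the centre of its underside, z up. Stands on the counter to the left at the start; may be absent.
- empty1: Empty clear jar with white lid, same size as the full ones, about 100 g; origin at the centre of its underside. Starts in pocket 1; may be absent.
- empty2: Empty clear jar with white lid, same size as the full ones, about 100 g; origin at the centre of its underside. Starts in pocket 2; may be absent.
- empty3: Empty clear jar with white lid, same size as the full ones, about 100 g; origin at the centre of its underside. Starts in pocket 3; may be absent.
- empty4: Empty clear jar with white lid, same size as the full ones, about 100 g; origin at the centre of its underside. Starts in pocket 4; may be absent.
- oil: Bystander: green oil bottle, 62 mm thick, 210 mm high; origin under its centre.
- mill: Bystander: dark wooden pepper mill, 54 mm thick, 165 mm high; origin under its centre.
- mug: Bystander: blue mug, 80 mm wide, 90 mm high, handle on its +y side; origin under its centre.

How it is judged:
By the outcome, as a careful person would: the job done as asked, in the order asked, and still so for the second after the job is handed in, with the robot touching nothing.
Of jar1, jar2, jar3, jar4 only 3 to 4 are there at a start; the rules pass over those that are not, and their reading is None.
Of empty1, empty2, empty3, empty4 only 2 to 3 are there at a start; the rules pass over those that are not, and their reading is None.
At some moment in a run one of jar1, jar2, jar3, jar4 may be knocked a few centimetres aside while the robot is not near it.
It also fails if it takes over 210 s, if anything falls off the work surface, if the arm or the gripper's body presses on something with over 40 N, if the wrist force passes 120 N, or if a joint passes its speed limit or range.

## Robot

A 6-joint arm with a two-finger parallel gripper is mounted at the origin on the work surface. World frame = base frame: x ahead of the robot, y to its left, z up, the work surface at z = 0. Lengths are in mm, angles in rad, forces in N, time in s.
With the tool pointing down it reaches from about 375 to 900 mm from the base axis. Payload 3.1 kg.
Tool frame: the origin (TCP) lies at the very end of the fingers, on their centre line; the grasp point (between the pads) lies 19 mm behind it; z points along the fingers, y is the line along which they close (so a half turn about z gives the same grasp; the last joint's range is limited). The gripper opens to 85 mm and grips with 20 to 120 N. Pads are 22 mm wide; open, the fingers measure 114 mm over their backs; the gripper's body (76 mm by 85 mm) begins 54 mm behind the grasp point. The pads swing forward as they close: fully open they stand 13 mm farther back than shut.
Start: joints at [1.111, 0.527, 1.433, -0, 1.181, -0.178], TCP at [173.162, 600.509, 231.31] pointing down, gripper open.
Joint ranges: [-3.08, 3.08], [-0.75, 2.2], [0.22, 2.44], [-1.43, 4.57], [0, 2.65], [-2.85, 2.85]. Speed limits (rad/s): [2.79, 2.79, 3.14, 3.14, 3.14, 3.14].

## Interface

Orientations are given as a rotation vector (axis times angle).
In Python, from station import robot gives the robot as it stands. The module is installed in compiled form; this text tells all that it offers.
- The arm moves only by the tool apply_moves, never from a script. Its argument "commands" is a list that holds one entry, the list of rows, each a list of 6 numbers: the shift along the tool's x, y, z as a fraction of full scale, then the turn, a rotation vector about the tool's x, y, z as a fraction of full scale. A call has 1 to 8 rows; each row is the pose to reach, as a shift and turn from the pose commanded when the call began, along the tool's axes at that moment, turning the shorter way round; what a row does not reach only later rows make up. Full scale, the value 1, is 500 mm for a shift and 360 degrees for a turn. A row lasts 1/12 s, in which the tool goes at most 41.7 mm and 7.16 degrees, less where a joint would pass 70% of its speed; a pose out of reach is approached as far as the arm can. A call with a number of a shift or a turn outside -1 to 1 is refused whole. A call with a gripper value outside its range is refused whole. "hand" is the opening, from 0 (shut) to 1 (fully open), set as the call begins (left out, the last holds). The fingers move at their own pace and stop on an object; "newtons" is the grip in N (left out, the last holds). Time passes only in rows, so rows that repeat a pose let the fingers close. It gives the time, the measured TCP pose, the force, the opening and the grip force at its end, in the units of the state.
- robot.read_state(): the state, without advancing time (a new reading comes with each control period).
- robot.snapshot(name): name is "side" or "top" or "wrist"; returns the picture (420x560x3 uint8, red, green, blue); there is no depth.
- robot.calibration(name): a dict with "vertical_fov" (degrees; the focal length in pixels is half the picture's height over the tangent of half this angle, whatever the lens; pixels are square), "cx", "cy" (the principal point, pixels), "T" (4x4, takes a point from camera to world coordinates). Camera axes: x right, y down, z forward; pixel columns grow to the right and rows downward; lengths in mm; the calibration is good to about 2 mm. The wrist camera is an equidistant fisheye: a pixel r from the principal point sees the ray r / f radians off the axis. A picture is of the moment at which its call begins: read the wrist's pose just before it. calibration takes no time and is no camera call; for the wrist camera it gives the pose at the moment of the call.
- robot.sign_off(): hands the job in; it is judged then, once.
Trained networks look in the newest picture that a camera, given by its name, has taken for a name from the list of things; names that differ only in an ending like _2 or _b are one class to them, and where a whole thing is asked for, a point or a joint stands for the part that bears it (a point fixed in the world has none). Each returns a list of dicts, best first, with "p" (0 to 1); they miss things now and then, are a little off and sometimes report something else, mostly with a low value. They report only what shows in the picture. A call takes as long as a camera call.
- robot.outline_of(camera, target): "pixels" (420x560 bool, what is visible of it) and "xy" ([column, row] in pixels, amid what is visible of it).
The state is a dict: "time": time; "joint_positions": joint angles; "dq": joint speeds; "tau": joint torques, N m; "tcp_pos": TCP position; "tcp_rot": TCP orientation; "contact_force": force on the tool from outside, world axes, zero at the start; "moment": the same for the moment, N m; "finger_gap": finger opening in mm; "gripper_force": force on a finger pad.
Only numpy, scipy, OpenCV 4.12 (cv2) and the standard library are available. Lean on these libraries where they do the work, as an engineer would, in place of code of your own. Each camera call takes 0.05 s, during which the arm holds its last target. There are 200 camera calls.

## Working session

There is one attempt and no reset: what is moved stays moved. The work goes in short steps, Python scripts to look and compute and a tool call to move; the robot and the scene stay as the last step left them, time stands still between calls to the robot, and variables do not carry over. Pictures are saved under pics/ and viewed, at most 14 in all, crops included, and the job is handed in when it is done.

Besides the shell and the picture viewer there is one more tool, called after "Emit:" by a JSON object that holds its "api" and its "payload", one argument or row to a line. apply_moves: Moves the arm, as the interface text tells. Its arguments: {"type":"object","properties":{"commands":{"type":"array"},"hand":{"type":"number"},"newtons":{"type":"number"}},"required":["commands"]}

```bash
mkdir -p pics
python3 - <<'E'
from station import robot
import cv2,numpy as np
s=robot.read_state();print({k:np.round(v,3).tolist() for k,v in s.items()})
for n in("side","top","wrist"):
    im=robot.snapshot(n);cv2.imwrite(f"pics/{n}0.png",im[:,:,::-1])
    c=robot.calibration(n);print(n,c["vertical_fov"],c["cx"],c["cy"],np.round(c["T"],3).tolist())
E
```

```text
{'time': 0.0, 'joint_positions': [1.111, 0.528, 1.434, -0.0, 1.181, -0.178], 'dq': [0.0, 0.0, 0.002, -0.002, 0.0, -0.001], 'tau': [0.002, -44.234, -17.803, -0.0, 0.008, 0.0], 'tcp_pos': [172.865, 599.876, 230.345], 'tcp_rot': [-0.44, -3.11, 0.003], 'contact_force': [0.469, 0.06, 0.339], 'moment': [0.03, -0.008, -0.012], 'gripper_force': 0.0, 'finger_gap': 85.571}
side 54.118890170105885 281.78936161575086 207.63252780433402 [[0.97, -0.166, 0.179, 360.634], [-0.244, -0.63, 0.737, -902.258], [-0.01, -0.758, -0.652, 836.821], [0.0, 0.0, 0.0, 1.0]]
top 52.30790315507849 278.61604362793537 209.63407248868225 [[0.003, -0.983, 0.182, 337.544], [-1.0, 0.001, 0.022, -70.237], [-0.022, -0.182, -0.983, 1221.222], [0.0, 0.0, 0.0, 1.0]]
wrist 65.70646984690485 281.2876753121337 211.57084655715596 [[0.277, 0.919, 0.281, 101.106], [0.961, -0.264, -0.083, 620.406], [-0.003, 0.293, -0.956, 372.497], [0.0, 0.0, 0.0, 1.0]]
```

View pics/top0.png

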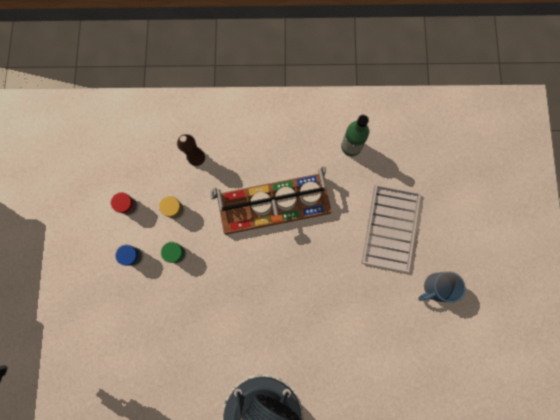

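View pics/side0.png

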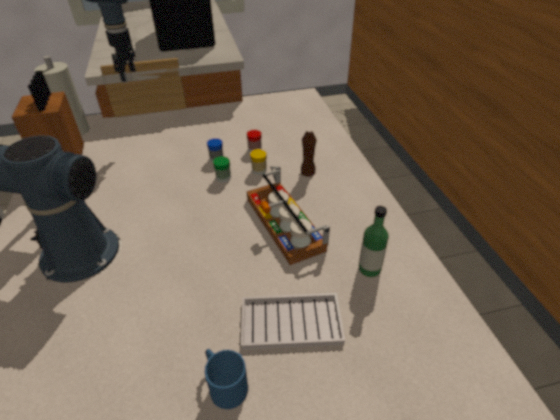

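```bash
cat > h.py <<'E'
import numpy as np,cv2
from scipy.optimize import least_squares
from scipy.spatial.transform import Rotation as R
from station import robot
def proj(c,P):
    P=np.atleast_2d(P);T=np.array(c["T"]);q=(P-T[:3,3])@T[:3,:3]
    f=210/np.tan(np.radians(c["vertical_fov"]/2))
    if c.get("fish"):
        r=np.hypot(q[:,0],q[:,1])+1e-9;k=f*np.arctan2(r,q[:,2])/r
    else:k=f/q[:,2]
    return np.c_[c["cx"]+k*q[:,0],c["cy"]+k*q[:,1]]
def ray(c,uv):
    f=210/np.tan(np.radians(c["vertical_fov"]/2));d=(np.array(uv,float)-[c["cx"],c["cy"]])/f
    if c.get("fish"):
        r=np.hypot(*d)+1e-12;v=np.array([*(d/r*np.sin(r)),np.cos(r)])
    else:v=np.array([*d,1])
    T=np.array(c["T"]);return T[:3,3],T[:3,:3]@v
def atz(c,uv,z):
    o,d=ray(c,uv);return (o+d*(z-o[2])/d[2])[:2]
def cal(n):
    c=dict(robot.calibration(n));c["fish"]=n=="wrist";return c
t=np.linspace(0,2*np.pi,40)
def cyl(z0=0,h=70,r=27.5):
    return np.r_[[[r*np.cos(a),r*np.sin(a),z] for a in t for z in (z0,z0+h)]]
def cen(p):
    m=cv2.moments(cv2.convexHull(p.astype(np.float32)));return np.array([m["m10"],m["m01"]])/m["m00"]
def fitxy(c,target,pts,x0):
    return least_squares(lambda x:cen(proj(c,pts+[x[0],x[1],0]))-target,x0).x
def mcen(m):
    n,l,s,ce=cv2.connectedComponentsWithStats(m.astype(np.uint8));i=1+np.argmax(s[1:,4])
    return cen(np.argwhere(l==i)[:,::-1].astype(float)),s[i,4]
E
python3 - <<'E'
from h import *
vis={}
for n in("top","side"):
    robot.snapshot(n);c=cal(n)
    for k in["jar1","jar2","jar3","jar4","empty1","tray","caddy","clamp","oil","mill","mug"]:
        for o in robot.outline_of(n,k)[:4]:
            if o["p"]<.3: continue
            m=o["pixels"];u,a=mcen(m)
            if k[:3]in("jar",):
                print(n,k,round(o["p"],2),a,u.round(1),fitxy(c,u,cyl(),atz(c,u,35)).round(1))
            else:
                print(n,k,round(o["p"],2),a,u.round(1),atz(c,u,0).round(), cv2.minAreaRect(np.argwhere(m)[:,::-1].astype(np.float32)))
            np.save(f"pics/{n}_{k}.npy",m) if not k.startswith("empty") else 0
E
python3 - <<'E'
import cv2
a=cv2.imread('pics/top0.png')[150:290,190:440];cv2.imwrite('pics/topc.png',cv2.resize(a,None,fx=3.2,fy=3.2,interpolation=cv2.INTER_CUBIC))
E
```

```text
top jar1 0.97 451 [172.9 252.6] [435.7 248.8]
top jar1 0.8 445 [124.5 203.9] [574.  394.2]
top jar1 0.73 438 [171.5 207.3] [563.9 259.2]
top jar2 0.97 451 [172.9 252.6] [435.7 248.8]
top jar2 0.8 445 [124.5 203.9] [574.  394.2]
top jar2 0.73 438 [171.5 207.3] [563.9 259.2]
top jar3 0.97 451 [172.9 252.6] [435.7 248.8]
top jar3 0.8 445 [124.5 203.9] [574.  394.2]
top jar3 0.73 438 [171.5 207.3] [563.9 259.2]
top jar4 0.97 451 [172.9 252.6] [435.7 248.8]
top jar4 0.8 445 [124.5 203.9] [574.  394.2]
top jar4 0.73 438 [171.5 207.3] [563.9 259.2]
top empty1 0.61 208 [262.1 208.3] [568.   5.] ((261.5, 203.5), (23.0, 19.0), 90.0)
top empty1 0.56 193 [286.2 203.6] [582. -65.] ((285.7254333496094, 198.47952270507812), (23.35822105407715, 18.55982780456543), 84.80557250976562)
top empty1 0.52 218 [310.1 198.2] [ 598. -135.] ((310.0, 193.0), (24.0, 20.0), 90.0)
top tray 0.94 3816 [391.  227.9] [ 510. -366.] ((391.047607421875, 227.82760620117188), (47.831626892089844, 81.95757293701172), 9.090276718139648)
top tray 0.59 484 [128.7 255.3] [431. 387.] ((129.0, 255.0), (20.0, 28.0), 90.0)
top tray
[... 3114 characters left out ...]
38.2487678527832), 51.8427734375)
side clamp 0.69 629 [307.9 153.6] [758. 316.] ((307.99835205078125, 153.04994201660156), (15.191564559936523, 46.00778579711914), 1.9091525077819824)
side oil 0.76 1399 [373.8 243.1] [ 805. -171.] ((374.2499694824219, 240.75), (25.495098114013672, 72.36685943603516), 11.309932708740234)
side oil 0.31 330 [214.7 147.8] [430. 444.] ((215.22799682617188, 148.00401306152344), (22.45012664794922, 16.725791931152344), 79.69515228271484)
side mill 0.63 644 [307.7 154. ] [756. 314.] ((307.5369567871094, 153.46560668945312), (16.168262481689453, 45.221168518066406), 2.045408248901367)
side mug 0.79 2202 [225.6 377.2] [ 341. -459.] ((225.5, 378.5), (59.0, 43.0), 90.0)
```

View pics/topc.png

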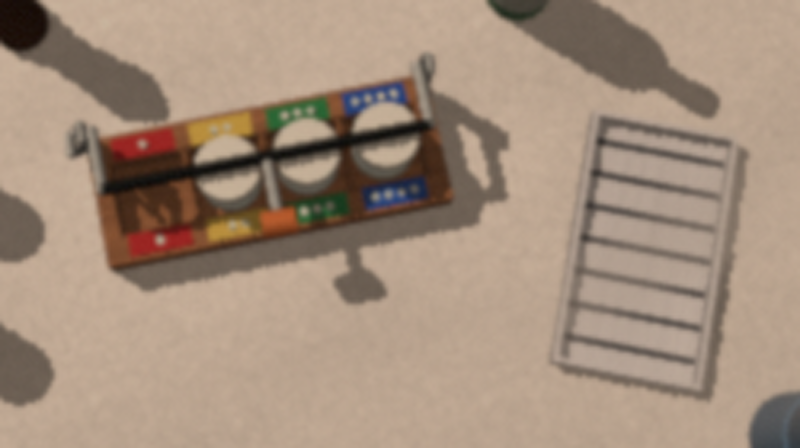

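Run:
```python
from h import *
c=cal("top")
px=lambda a:np.array([190+a[0]/3.2-.3,150+a[1]/3.2-.3])
tg={(1,105):(142,143),(1,35):(222,128),(1,-35):(298,113),(1,-105):(373,98),(-1,105):(162,240),(-1,-105):(395,192)}
W=np.array([atz(c,px(v),35) for v in tg.values()]);K=list(tg)
def mod(p,k):
    a=p[2];l=np.array([k[0]*p[3],k[1]]);return p[:2]+[np.cos(a)*l[0]-np.sin(a)*l[1],np.sin(a)*l[0]+np.cos(a)*l[1]]
s=least_squares(lambda p:np.concatenate([mod(p,k)-w for k,w in zip(K,W)]),[590,-30,.1,45]);print(s.x.round(3),s.fun.round(1))
p=s.x
for j,v in {2:(228,166),3:(306,147),4:(387,134)}.items():
    print('lid',j,atz(c,px(v),80).round(1),'pocket',mod([*p[:3],1],(0,175-70*j)).round(1))
print('front corners',[atz(c,px(v),35).round(1) for v in((115,267),(452,203))],[mod(p[:3].tolist()+[1],(-58,y)).round(1) for y in(155,-155)])
print('handle',atz(c,px((280,221)),86+8).round(1),mod([*p[:3],1],(-58,0)).round(1))
g=proj(c,[[*mod([*p[:3],1],(x,y)),35] for x in(-58,58) for y in(155,-155)])
print('corner crop',((g-[190,150])*3.2).round())
m=np.load('pics/top_tray.npy');
q=cv2.boxPoints(cv2.minAreaRect(np.argwhere(m)[:,::-1].astype(np.float32)));w=np.array([atz(c,v,12) for v in q])
print('tray',w.round(1).tolist(),w.mean(0),np.linalg.norm(np.diff(w,axis=0),axis=1),np.arctan2(*(w[1]-w[0])[::-1]),np.arctan2(*(w[2]-w[1])[::-1]))
for n in("top","side"):
    c=cal(n);im=robot.snapshot(n).astype(int);r,gg,b=im[...,0],im[...,1],im[...,2]
    hsv=cv2.cvtColor(im.astype(np.uint8),cv2.COLOR_RGB2HSV)
    for k,(h0,h1,x,y) in {"red":(173,186,574,400),"yel":(18,30,563,261),"grn":(50,85,435,251),"blu":(105,122,431,387)}.items():
        H=hsv[...,0].astype(int);H=np.where(H<8,H+180,H) if k=="red" else H
        u0=proj(c,[[x,y,60]])[0].astype(int);M=np.zeros(H.shape,bool);M[u0[1]-16:u0[1]+17,u0[0]-16:u0[0]+17]=1
        M&=(H>=h0)&(H<=h1)&(hsv[...,1]>130)
        u,a=mcen(M);print(n,k,a,u.round(1),fitxy(c,u,cyl(50,20,28.5),(x,y)).round(1))
```

```text
[ 5.78877e+02 -2.99540e+01  2.01000e-01  4.40430e+01] [-0.6 -1.1 -0.2  1.4  0.3  0.5  0.6 -1.2  0.3  0.8 -0.4 -0.3]Traceback (most recent call last):
  File "<stdin>", line 11, in <module>
AttributeError: 'list' object has no attribute 'round'. Did you mean: 'count'?
```

Run:
```python
from h import *
c=cal("top")
px=lambda a:np.array([190+a[0]/3.2-.3,150+a[1]/3.2-.3])
p=np.array([578.877,-29.954,.201])
def mod(k):
    a=p[2];l=k;return p[:2]+[np.cos(a)*l[0]-np.sin(a)*l[1],np.sin(a)*l[0]+np.cos(a)*l[1]]
for j,v in {2:(228,166),3:(306,147),4:(387,134)}.items():
    print('lid',j,atz(c,px(v),80).round(1),'pocket',mod((0,175-70*j)).round(1))
print('front corners',[atz(c,px(v),35).round(1) for v in((115,267),(452,203))],[mod((-58,y)).round(1) for y in(155,-155)])
print('handle',atz(c,px((280,221)),86+8).round(1),mod((-58,0)).round(1))
m=np.load('pics/top_tray.npy');
q=cv2.boxPoints(cv2.minAreaRect(np.argwhere(m)[:,::-1].astype(np.float32)));w=np.array([atz(c,v,12) for v in q])
print('tray',w.round(1).tolist(),w.mean(0),np.linalg.norm(np.diff(w,axis=0),axis=1),np.arctan2(*(w[1]-w[0])[::-1]),np.arctan2(*(w[2]-w[1])[::-1]))
for n in("top","side"):
    c=cal(n);im=robot.snapshot(n)
    hsv=cv2.cvtColor(im,cv2.COLOR_RGB2HSV)
    for k,(h0,h1,x,y) in {"red":(173,186,574,400),"yel":(18,30,563,261),"grn":(50,85,435,251),"blu":(105,122,431,387)}.items():
        H=hsv[...,0].astype(int);H=np.where(H<8,H+180,H) if k=="red" else H
        u0=proj(c,[[x,y,60]])[0].astype(int);M=np.zeros(H.shape,bool);M[u0[1]-16:u0[1]+17,u0[0]-16:u0[0]+17]=1
        M&=(H>=h0)&(H<=h1)&(hsv[...,1]>130)
        u,a=mcen(M);print(n,k,a,u.round(1),fitxy(c,u,cyl(50,20,28.5),(x,y)).round(1))
```

```text
lid 2 [571.5   3.1] pocket [571.9   4.3]
lid 3 [587.9 -63.3] pocket [585.9 -64.2]
lid 4 [ 599.1 -132.5] pocket [ 599.8 -132.8]
front corners [array([490.6, 104.1]), array([ 547.2, -191.2])] [array([491.1, 110.3]), array([ 553. , -193.4])]
handle [521.7 -41.7] [522.  -41.5]
tray [[308.8, -427.0], [390.8, -437.4], [382.2, -564.2], [300.7, -552.3]] [ 345.63390606 -495.2327701 ] [ 82.59606539 127.13998246  82.40690841] -0.12563469542867625 -1.6381609628183589
top red 345 [121.6 202.6] [573.3 393.7]
top yel 338 [170.1 206.5] [562.1 257.1]
top grn 276 [171.9 252.3] [434.7 245.8]
top blu 314 [126.6 255. ] [427.3 369.9]
side red 149 [253.6 135.7] [572.6 393.5]
side yel 217 [257.7 156. ] [560.7 259.4]
side grn 163 [220.8 162.8] [433.3 251. ]
side blu 128 [214.3 144.5] [426.5 370.7]
```

```bash
cat > plan.py <<'E'
from h import *
C=np.array([578.877,-29.954]);A=.201
def cw(x,y): return [C[0]+np.cos(A)*x-np.sin(A)*y,C[1]+np.sin(A)*x+np.cos(A)*y]
def plan(wps,step=34):
    """wps: (x,y,z,toolY angle or None); packs rows into calls of 8"""
    s=robot.read_state();P=np.array(s["tcp_pos"]);Rm=R.from_rotvec(s["tcp_rot"]).as_matrix()
    th=np.arctan2(Rm[1,1],Rm[0,1]);seq=[]
    for w in wps:
        T=np.array(w[:3],float);t2=th if w[3] is None else w[3]
        n=max(1,int(np.ceil(max(np.linalg.norm(T-P)/step,abs(t2-th)/.115))))
        for i in range(1,n+1):seq.append((P+(T-P)*i/n,th+(t2-th)*i/n))
        P,th=T,t2
    P=np.array(s["tcp_pos"]);R0=Rm
    print("t",round(float(s["time"]),2),"pos",P.round(1),"gap",round(float(s["finger_gap"]),1),"F",np.round(s["contact_force"],1))
    for i in range(0,len(seq),8):
        rows=[]
        for q,a in seq[i:i+8]:
            Rt=np.c_[[-np.sin(a),np.cos(a),0],[np.cos(a),np.sin(a),0],[0,0,-1]]
            d=R0.T@(q-P)/500;r=R.from_matrix(R0.T@Rt).as_rotvec()/(2*np.pi)
            rows.append([*np.round(d,3),*np.round(r,3)])
        print(str([[float(v)+0. for v in r] for r in rows]).replace("-0.0,","0,").replace("0.0,","0,").replace(" ",""))
        P,R0=q,Rt
E
python3 - <<'E'
from plan import *
c=cal("top");px=lambda a:np.array([190+a[0]/3.2-.3,150+a[1]/3.2-.3])
q=[atz(c,px(v),16) for v in((597,113),(740,142),(707,397),(552,362))];print(np.round(q,1).tolist(),np.mean(q,0),[np.linalg.norm(q[i]-q[i-1]) for i in range(4)])
print(np.arctan2(*((q[0]+q[1]-q[2]-q[3])[::-1])))
plan([(*cw(-58,0),150,A+np.pi/2)])
E
```

```text
[[632.7, -325.1], [605.7, -451.5], [379.6, -410.1], [409.6, -277.4]] [ 506.90022781 -366.02337477] [np.float64(228.14379960515967), np.float64(129.25501466335814), np.float64(229.78125686172223), np.float64(136.04848741734972)]
-0.1959320920444739
t 1.45 pos [173.1 600.5 231.3] gap 85.6 F [-0.2 -0.9 -0.6]
[[-0.047,-0.047,0.007,0,0,-0.003],[-0.093,-0.095,0.015,0,0,-0.007],[-0.14,-0.142,0.022,0,0,-0.01],[-0.187,-0.189,0.03,0,0,-0.014],[-0.233,-0.236,0.037,0,0,-0.017],[-0.28,-0.284,0.044,0,0,-0.021],[-0.327,-0.331,0.052,0,0,-0.024],[-0.373,-0.378,0.059,0,0,-0.028]]
[[-0.038,-0.055,0.007,0,0,-0.003],[-0.075,-0.109,0.015,0,0,-0.007],[-0.113,-0.164,0.022,0,0,-0.01],[-0.151,-0.219,0.03,0,0,-0.014],[-0.188,-0.273,0.037,0,0,-0.017],[-0.226,-0.328,0.044,0,0,-0.021],[-0.264,-0.383,0.052,0,0,-0.024],[-0.302,-0.438,0.059,0,0,-0.028]]
[[-0.028,-0.06,0.007,0,0,-0.003],[-0.055,-0.121,0.015,0,0,-0.007],[-0.083,-0.181,0.022,0,0,-0.01],[-0.11,-0.242,0.03,0,0,-0.014],[-0.138,-0.302,0.037,0,0,-0.017],[-0.165,-0.363,0.044,0,0,-0.021]]
```

Emit:
{"api": "apply_moves", "payload": {
  "commands": [
    [[-0.373,-0.378,0.059,0,0,-0.028],[-0.373,-0.378,0.059,0,0,-0.028],[-0.373,-0.378,0.059,0,0,-0.028],[-0.373,-0.378,0.059,0,0,-0.028],[-0.373,-0.378,0.059,0,0,-0.028],[-0.373,-0.378,0.059,0,0,-0.028],[-0.373,-0.378,0.059,0,0,-0.028],[-0.373,-0.378,0.059,0,0,-0.028]]
  ],
  "hand": 0.75
}}

```text
time: 2.12
tcp_pos: [301.2, 364.1, 201.5]
tcp_rot: [-0.172, -3.136, 0.003]
contact_force: [0.7, -0.4, 0.2]
finger_gap: 64.1
gripper_force: 0.0
```

Emit:
{"api": "apply_moves", "payload": {
  "commands": [
    [[-0.302,-0.438,0.059,0,0,-0.028],[-0.302,-0.438,0.059,0,0,-0.028],[-0.302,-0.438,0.059,0,0,-0.028],[-0.302,-0.438,0.059,0,0,-0.028],[-0.302,-0.438,0.059,0,0,-0.028],[-0.302,-0.438,0.059,0,0,-0.028],[-0.302,-0.438,0.059,0,0,-0.028],[-0.302,-0.438,0.059,0,0,-0.028]]
  ]
}}

```text
time: 2.78
tcp_pos: [431.1, 130.9, 172.3]
tcp_rot: [-0.104, 3.136, -0.001]
contact_force: [0.6, 0.4, 1.1]
finger_gap: 63.8
gripper_force: 0.0
```

Emit:
{"api": "apply_moves", "payload": {
  "commands": [
    [[-0.165,-0.363,0.044,0,0,-0.021],[-0.165,-0.363,0.044,0,0,-0.021],[-0.165,-0.363,0.044,0,0,-0.021],[-0.165,-0.363,0.044,0,0,-0.021],[-0.165,-0.363,0.044,0,0,-0.021],[-0.165,-0.363,0.044,0,0,-0.021],[-0.165,-0.363,0.044,0,0,-0.021]]
  ]
}}

```text
time: 3.37
tcp_pos: [523.9, -42.2, 150.2]
tcp_rot: [-0.314, 3.125, 0.0]
contact_force: [-0.3, 0.5, -1.1]
finger_gap: 64.0
gripper_force: 0.0
```

Run:
```python
from plan import *
im=robot.snapshot("wrist");c=cal("wrist")
o=im.copy()
for x,y,z in [(-58,0,86),(-58,15,86),(-58,-15,86),(52,152,86),(52,-152,86),(0,35,80),(0,-35,80),(0,-105,80),(-58,155,35),(-58,-155,35)]:
    u=proj(c,[[*cw(x,y),z]])[0];cv2.circle(o,tuple(int(v) for v in u),3,(255,0,255),1)
cv2.imwrite("pics/w1.png",o[:,:,::-1])
plan([(*cw(-58,0),67,A+np.pi/2)])
```

```text
t 3.42 pos [522.4 -40.8 150.1] gap 64.6 F [-0.8  0.6  0.6]
[[0,0,0.055,0,0,0.0],[0.001,-0.001,0.111,0,0,0.0],[0.001,-0.001,0.166,0,0,0.0]]
```

View pics/w1.png

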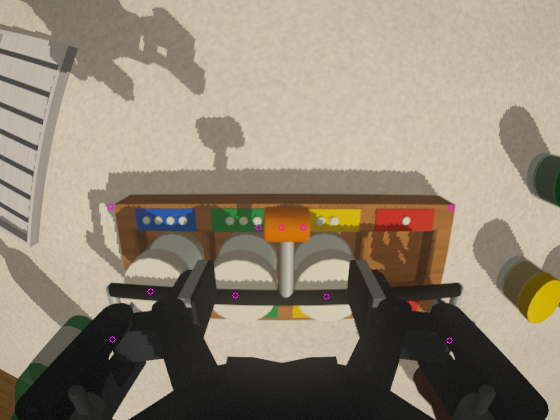

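Run:
```python
from plan import *
c=cal("wrist")
Ri=np.array([[np.cos(A),np.sin(A)],[-np.sin(A),np.cos(A)]])
for n,u,z in [("blue",(166,220),35),("red",(405,220),35),("handle",(287,212),98),("lid2",(325,291),80),("cornL",(116,207),35),("cornR",(453,207),35)]:
    print(n,(Ri@(atz(c,u,z)-C)).round(1))
```

```text
blue [ -46.  -100.3]
red [-46.3 108.5]
handle [-72.8   3.6]
lid2 [-4.6 33.3]
cornL [ -57.9 -149. ]
cornR [-58.4 156.1]
```

```bash
sed -i 's/^C=.*/C=np.array([578.4,-27.5]);A=.201/' plan.py
python3 - <<'E'
from plan import *
plan([(*cw(-59,0),67,A+np.pi/2)])
E
```

```text
t 3.42 pos [522.4 -40.8 150.1] gap 64.6 F [-0.8  0.6  0.6]
[[0.001,0.001,0.055,0,0,0.0],[0.002,0.002,0.111,0,0,0.0],[0.003,0.004,0.166,0,0,0.0]]
```

Emit:
{"api": "apply_moves", "payload": {
  "commands": [
    [[0.003,0.004,0.08,0,0,0],[0.003,0.004,0.166,0,0,0],[0.003,0.004,0.166,0,0,0],[0.003,0.004,0.166,0,0,0]]
  ]
}}

```text
time: 3.75
tcp_pos: [517.6, -37.3, 65.3]
tcp_rot: [0.321, -3.117, -0.005]
contact_force: [0.7, -0.3, -0.3]
finger_gap: 64.3
gripper_force: 0.0
```

Emit:
{"api": "apply_moves", "payload": {
  "commands": [
    [[0,0,0,0,0,0],[0,0,0,0,0,0],[0,0,0,0,0,0],[0,0,0,0,0,0],[0,0,0,0,0,0],[0,0,0,0,0,0],[0,0,0,0,0,0],[0,0,0,0,0,0]]
  ],
  "hand": 0,
  "newtons": 30
}}

```text
time: 4.42
tcp_pos: [522.3, -39.8, 70.3]
tcp_rot: [-0.317, 3.12, -0.002]
contact_force: [-0.3, 2.6, 8.3]
finger_gap: 29.2
gripper_force: 32.7
```

Run:
```python
from plan import *
im=robot.snapshot("wrist");cv2.imwrite("pics/w2.png",im[:,:,::-1])
s=robot.read_state();P=s["tcp_pos"];print(P,s["contact_force"],s["finger_gap"])
# arc: rows in tool units, two calls of 8, to 2.25
for a in np.linspace(0,2.25,17): print(round(a,2),((-110*(1-np.cos(a)))/500).round(3),0,(-110*np.sin(a)/500).round(3))
```

```text
[522.30561537 -39.71007178  70.28845428] [-0.81983984  3.16990327  9.07007429] 29.526231069368176
0.0 -0.0 0 -0.0
0.14 -0.002 0 -0.031
0.28 -0.009 0 -0.061
0.42 -0.019 0 -0.09
0.56 -0.034 0 -0.117
0.7 -0.052 0 -0.142
0.84 -0.074 0 -0.164
0.98 -0.098 0 -0.183
1.12 -0.125 0 -0.198
1.27 -0.154 0 -0.21
1.41 -0.184 0 -0.217
1.55 -0.215 0 -0.22
1.69 -0.246 0 -0.219
1.83 -0.276 0 -0.213
1.97 -0.305 0 -0.203
2.11 -0.333 0 -0.189
2.25 -0.358 0 -0.171
```

Emit:
{"api": "apply_moves", "payload": {
  "commands": [
    [[-0.002,0,-0.031,0,0,0],[-0.009,0,-0.061,0,0,0],[-0.019,0,-0.09,0,0,0],[-0.034,0,-0.117,0,0,0],[-0.052,0,-0.142,0,0,0],[-0.074,0,-0.164,0,0,0],[-0.098,0,-0.183,0,0,0],[-0.125,0,-0.198,0,0,0]]
  ]
}}

```text
time: 5.13
tcp_pos: [578.7, -28.1, 167.3]
tcp_rot: [0.318, -3.119, 0.002]
contact_force: [-3.6, -2.4, -4.0]
finger_gap: 29.0
gripper_force: 30.2
```

Emit:
{"api": "apply_moves", "payload": {
  "commands": [
    [[-0.029,0,-0.012,0,0,0],[-0.059,0,-0.019,0,0,0],[-0.09,0,-0.022,0,0,0],[-0.121,0,-0.021,0,0,0],[-0.151,0,-0.015,0,0,0],[-0.18,0,-0.005,0,0,0],[-0.208,0,0.009,0,0,0],[-0.233,0,0.027,0,0,0]]
  ]
}}

```text
time: 5.8
tcp_pos: [698.7, -4.0, 156.5]
tcp_rot: [-0.317, 3.118, -0.003]
contact_force: [1.8, -0.2, 3.4]
finger_gap: 29.2
gripper_force: 34.0
```

Emit:
{"api": "apply_moves", "payload": {
  "commands": [
    [[0,0,0,0,0,0],[0,0,0,0,0,0],[0,0,0,0,0,0]]
  ]
}}

```text
time: 6.05
tcp_pos: [699.4, -3.9, 155.9]
tcp_rot: [-0.317, 3.116, -0.003]
contact_force: [4.5, 1.1, 2.0]
finger_gap: 29.2
gripper_force: 34.3
```

Run:
```python
from plan import *
s=robot.read_state();P=s["tcp_pos"];Ri=np.array([[np.cos(A),np.sin(A)],[-np.sin(A),np.cos(A)]])
print(P,s["contact_force"],s["finger_gap"],Ri@(P[:2]-C))
a=np.c_[robot.snapshot("top")[120:280,180:420],robot.snapshot("side")[120:280,180:420]]
cv2.imwrite("pics/a3.png",cv2.resize(a,None,fx=1.65,fy=1.65)[:,:,::-1])
```

```text
[699.36692282  -3.86228212 155.8669019 ] [4.47861624 1.08483535 1.97879774] 29.183294148461428 [123.25080017  -0.98913161]Traceback (most recent call last):
  File "<stdin>", line 5, in <module>
cv2.error: OpenCV(4.12.0) /io/opencv/modules/imgcodecs/src/loadsave.cpp:1058: error: (-215:Assertion failed) image.channels() == 1 || image.channels() == 3 || image.channels() == 4 in function 'imwrite_'
```

```bash
sed -i 's/^C=.*/C=np.array([578.4,-28.3]);A=.201/' plan.py
python3 - <<'E'
from plan import *
x,y=cw(0,-105)
plan([(699.4,-3.9,230,None),(x,y,190,A),(x,y,100,A)])
E
```

```text
t 6.15 pos [699.3  -3.9 156. ] gap 29.4 F [4.8 1.2 1.3]
[[-0.001,0,-0.049,0,0.002,0.0],[-0.001,0,-0.099,0,0.002,0.0],[-0.002,0,-0.148,0,0.002,0.0],[0.016,-0.015,-0.142,0,0.002,0.018],[0.034,-0.03,-0.137,0,0.002,0.036],[0.051,-0.045,-0.131,0,0.002,0.054],[0.069,-0.06,-0.126,0,0.002,0.072],[0.087,-0.075,-0.12,0,0.002,0.089]]
[[0.007,-0.022,0.006,0,0,0.018],[0.014,-0.044,0.011,0,0,0.036],[0.021,-0.066,0.017,0,0,0.054],[0.028,-0.088,0.023,0,0,0.072],[0.035,-0.11,0.029,0,0,0.089],[0.042,-0.132,0.034,0,0,0.107],[0.049,-0.154,0.04,0,0,0.125],[0.056,-0.176,0.046,0,0,0.143]]
[[-0.013,-0.019,0.006,0,0,0.018],[-0.013,-0.019,0.066,0,0,0.018],[-0.013,-0.019,0.126,0,0,0.018],[-0.013,-0.019,0.186,0,0,0.018]]
```

Emit:
{"api": "apply_moves", "payload": {
  "commands": [
    [[0,0,0,0,0,0],[0,0,0,0,0,0],[0,0,0,0,0,0]]
  ],
  "hand": 0.6
}}

```text
time: 6.4
tcp_pos: [695.0, -3.9, 153.2]
tcp_rot: [0.318, -3.124, 0.0]
contact_force: [-0.5, 0.3, -1.2]
finger_gap: 51.2
gripper_force: 0.0
```

Emit:
{"api": "apply_moves", "payload": {
  "commands": [
    [[0,0,-0.05,0,0,0],[0,0,-0.1,0,0,0],[0,0,-0.148,0,0,0],[0.016,-0.015,-0.142,0,0,0.018],[0.034,-0.03,-0.137,0,0,0.036],[0.051,-0.045,-0.131,0,0,0.054],[0.069,-0.06,-0.126,0,0,0.072],[0.087,-0.075,-0.12,0,0,0.089]]
  ]
}}

```text
time: 7.07
tcp_pos: [659.6, -49.7, 212.7]
tcp_rot: [-0.565, -3.089, 0.0]
contact_force: [0.3, 0.2, -0.9]
finger_gap: 51.3
gripper_force: 0.0
```

Emit:
{"api": "apply_moves", "payload": {
  "commands": [
    [[0.007,-0.022,0.006,0,0,0.018],[0.014,-0.044,0.011,0,0,0.036],[0.021,-0.066,0.017,0,0,0.054],[0.028,-0.088,0.023,0,0,0.072],[0.035,-0.11,0.029,0,0,0.089],[0.042,-0.132,0.034,0,0,0.107],[0.049,-0.154,0.04,0,0,0.125],[0.056,-0.176,0.046,0,0,0.143]]
  ],
  "hand": 0.95
}}

```text
time: 7.73
tcp_pos: [602.7, -122.3, 189.7]
tcp_rot: [-1.851, -2.537, 0.001]
contact_force: [-0.0, 0.1, 0.3]
finger_gap: 81.4
gripper_force: 0.0
```

Emit:
{"api": "apply_moves", "payload": {
  "commands": [
    [[-0.013,-0.019,0.006,0,0,0.018],[-0.013,-0.019,0.006,0,0,0.018],[-0.013,-0.019,0.006,0,0,0.018]]
  ]
}}

```text
time: 7.98
tcp_pos: [596.2, -131.3, 186.7]
tcp_rot: [-1.982, -2.436, 0.0]
contact_force: [0.6, 0.2, -0.4]
finger_gap: 81.5
gripper_force: 0.0
```

Run:
```python
from plan import *
x,y=cw(0,-105)
print(R.from_rotvec(robot.read_state()["tcp_rot"]).as_matrix().round(3).tolist())
plan([(x,y,49,A),(x,y,190,A)])
w=robot.snapshot("wrist")
a=np.ascontiguousarray(np.concatenate([robot.snapshot("top")[100:310,180:460],robot.snapshot("side")[100:310,180:460]],0))
cv2.imwrite("pics/a4.png",np.concatenate([w,a],1)[:,:,::-1][:, :800])
```

```text
[[-0.203, 0.979, -0.001], [0.979, 0.203, 0.001], [0.001, -0.001, -1.0]]
t 7.98 pos [ 596.2 -131.3  186.7] gap 81.5 F [ 0.6  0.2 -0.4]
[[0,0.001,0.055,0,0,0.0],[0,0.003,0.11,0,0,0.0],[-0.001,0.004,0.165,0,0,0.0],[-0.001,0.005,0.22,0,0,0.0],[-0.001,0.007,0.275,0,0,0.001],[-0.001,0.006,0.219,0,0,0.001],[-0.001,0.006,0.163,0,0,0.001],[-0.001,0.006,0.106,0,0,0.001]]
[[0,0,-0.056,0,0,0.0],[0,0,-0.113,0,0,0.0]]
```

View pics/a4.png

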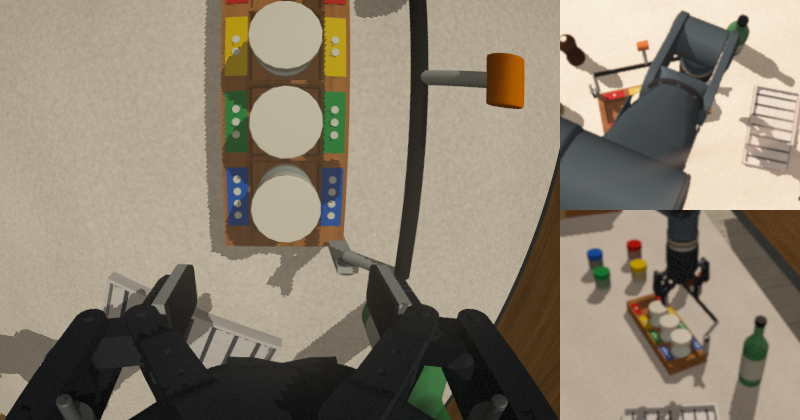

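Emit:
{"api": "apply_moves", "payload": {
  "commands": [
    [[0,0.007,0.08,0,0,0],[0,0.007,0.16,0,0,0],[0,0.007,0.22,0,0,0],[0,0.007,0.26,0,0,0],[0,0.007,0.275,0,0,0],[0,0.007,0.275,0,0,0]]
  ]
}}

```text
time: 8.63
tcp_pos: [599.4, -129.4, 47.4]
tcp_rot: [-1.981, -2.434, 0.002]
contact_force: [0.2, -0.1, -0.0]
finger_gap: 81.2
gripper_force: 0.0
```

Emit:
{"api": "apply_moves", "payload": {
  "commands": [
    [[0,0,0,0,0,0],[0,0,0,0,0,0],[0,0,0,0,0,0],[0,0,0,0,0,0],[0,0,0,0,0,0],[0,0,0,0,0,0]]
  ],
  "hand": 0,
  "newtons": 40
}}

```text
time: 9.13
tcp_pos: [601.9, -131.0, 51.4]
tcp_rot: [1.982, 2.432, 0.002]
contact_force: [0.4, 0.4, 6.6]
finger_gap: 56.1
gripper_force: 43.2
```

Emit:
{"api": "apply_moves", "payload": {
  "commands": [
    [[0,0,-0.04,0,0,0],[0,0,-0.1,0,0,0],[0,0,-0.16,0,0,0],[0,0,-0.22,0,0,0],[0,0,-0.22,0,0,0]]
  ]
}}

```text
time: 9.55
tcp_pos: [604.1, -131.9, 166.0]
tcp_rot: [1.977, 2.426, 0.006]
contact_force: [0.5, -0.1, -0.5]
finger_gap: 56.2
gripper_force: 42.9
```

```bash
cat >> plan.py <<'E'
def tr(x,y,b=-.193): return [507+np.cos(b)*x-np.sin(b)*y,-366+np.sin(b)*x+np.cos(b)*y]
E
python3 - <<'E'
from plan import *
x,y=tr(72,-28);print(x,y)
plan([(x,y,155,A),(x,y,60,A),(x,y,45,A)])
cv2.imwrite("pics/a5.png",robot.snapshot("wrist")[:,:,::-1])
E
```

```text
572.2926798040287 -407.290022572149
t 9.55 pos [ 604.1 -131.9  166. ] gap 56.2 F [ 0.5 -0.1 -0.5]
[[-0.058,-0.019,0.003,0.002,0.001,0.0],[-0.117,-0.039,0.005,0.002,0.001,0.0],[-0.175,-0.058,0.008,0.002,0.001,0.0],[-0.234,-0.077,0.011,0.002,0.001,0.0],[-0.292,-0.096,0.013,0.002,0.001,0.0],[-0.351,-0.116,0.016,0.002,0.001,0.0],[-0.409,-0.135,0.019,0.002,0.001,0.0],[-0.468,-0.154,0.021,0.002,0.001,0.0]]
[[-0.059,-0.019,0.002,0,0,0.0],[-0.059,-0.019,0.066,0,0,0.0],[-0.059,-0.019,0.129,0,0,0.0],[-0.059,-0.019,0.192,0,0,0.0],[-0.059,-0.019,0.222,0,0,0.0]]
```

View pics/a5.png

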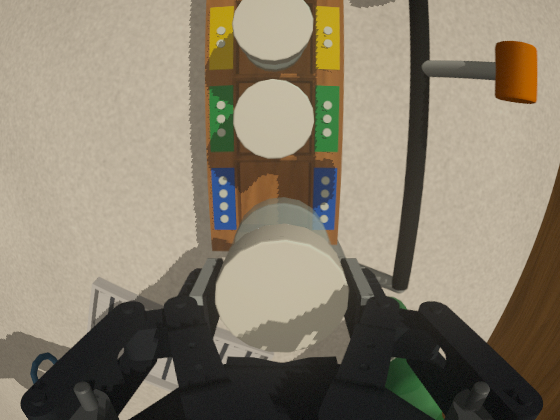

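Emit:
{"api": "apply_moves", "payload": {
  "commands": [
    [[-0.06,-0.02,0.003,0,0,0],[-0.12,-0.04,0.006,0,0,0],[-0.18,-0.06,0.01,0,0,0],[-0.24,-0.08,0.013,0,0,0],[-0.3,-0.1,0.016,0,0,0],[-0.36,-0.12,0.018,0,0,0],[-0.42,-0.14,0.02,0,0,0],[-0.47,-0.155,0.021,0,0,0]]
  ]
}}

```text
time: 10.27
tcp_pos: [570.1, -377.9, 146.9]
tcp_rot: [-1.984, -2.432, 0.001]
contact_force: [0.9, 0.1, -1.4]
finger_gap: 55.7
gripper_force: 42.9
```

Emit:
{"api": "apply_moves", "payload": {
  "commands": [
    [[-0.058,-0.018,0.002,0,0,0],[-0.058,-0.018,0.07,0,0,0],[-0.058,-0.018,0.12,0,0,0],[-0.058,-0.018,0.17,0,0,0],[-0.058,-0.018,0.19,0,0,0],[-0.058,-0.018,0.19,0,0,0],[-0.058,-0.018,0.19,0,0,0]]
  ]
}}

```text
time: 10.85
tcp_pos: [568.4, -405.9, 52.9]
tcp_rot: [-1.983, -2.434, -0.0]
contact_force: [0.5, -1.2, -0.9]
finger_gap: 55.8
gripper_force: 42.9
```

Run:
```python
from plan import *
x,y=tr(72,-28);print(x,y,robot.read_state()["dq"].round(3))
plan([(x,y,45,A)])
a=robot.snapshot("side")[210:420,130:410];cv2.imwrite("pics/a6.png",cv2.resize(a,None,fx=2,fy=2)[:,:,::-1])
```

```text
572.2926798040287 -407.290022572149 [ 0.001 -0.04  -0.034 -0.001 -0.003  0.001]
t 10.85 pos [ 568.4 -405.9   52.9] gap 55.8 F [ 0.5 -1.2 -0.9]
[[-0.004,0.007,0.016,0,0,0.0]]
```

View pics/a6.png

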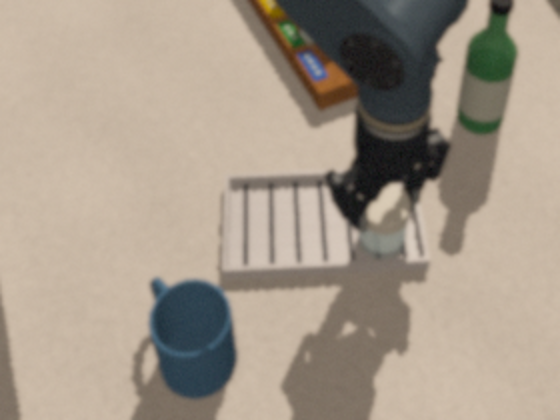

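Emit:
{"api": "apply_moves", "payload": {
  "commands": [
    [[-0.003,0.006,0.007,0,0,0],[-0.003,0.006,0.014,0,0,0],[-0.003,0.006,0.014,0,0,0]]
  ]
}}

```text
time: 11.15
tcp_pos: [572.6, -407.5, 47.5]
tcp_rot: [1.984, 2.434, -0.0]
contact_force: [-1.0, -0.5, -1.9]
finger_gap: 56.0
gripper_force: 42.9
```

Emit:
{"api": "apply_moves", "payload": {
  "commands": [
    [[0,0,0,0,0,0],[0,0,0,0,0,0],[0,0,0,0,0,0],[0,0,0,0,0,0]]
  ],
  "hand": 0.9
}}

```text
time: 11.48
tcp_pos: [572.2, -407.5, 47.3]
tcp_rot: [1.984, 2.435, -0.0]
contact_force: [-0.6, 0.3, 0.9]
finger_gap: 76.7
gripper_force: 0.0
```

Emit:
{"api": "apply_moves", "payload": {
  "commands": [
    [[0,0,-0.04,0,0,0],[0,0,-0.1,0,0,0],[0,0,-0.16,0,0,0],[0,0,-0.21,0,0,0],[0,0,-0.21,0,0,0],[0,0,-0.21,0,0,0]]
  ]
}}

```text
time: 11.98
tcp_pos: [573.0, -408.3, 154.4]
tcp_rot: [1.982, 2.431, -0.001]
contact_force: [0.7, -0.0, -1.4]
finger_gap: 77.1
gripper_force: 0.0
```

Run:
```python
from plan import *
x,y=cw(0,-35)
plan([(x,y,150,A),(x,y,49,A)],38)
robot.snapshot("wrist");c=cal("wrist")
for o in robot.outline_of("wrist","empty1")[:4]: print(round(o["p"],2),atz(c,mcen(o["pixels"])[0],70).round(),o["pixels"].sum())
```

```text
t 11.98 pos [ 573.  -408.3  154.4] gap 77.1 F [ 0.7 -0.  -1.4]
[[0.067,0.016,0.001,0,0.001,0.0],[0.134,0.033,0.001,0,0.001,0.0],[0.202,0.049,0.002,0,0.001,0.0],[0.269,0.065,0.003,0,0.001,0.0],[0.336,0.082,0.003,0,0.001,0.0],[0.403,0.098,0.004,0,0.001,0.0],[0.471,0.115,0.005,0,0.001,0.0],[0.538,0.131,0.005,0,0.001,0.0]]
[[0.067,0.016,0.001,0,0,0.0],[0.134,0.033,0.002,0,0,0.0],[0.134,0.033,0.069,0,0,0.0],[0.134,0.033,0.136,0,0,0.0],[0.134,0.033,0.204,0,0,0.0]]
0.68 [ 570. -402.] 5253
0.38 [ 362. -463.] 8085
```

Emit:
{"api": "apply_moves", "payload": {
  "commands": [
    [[0.067,0.016,0,0,0,0],[0.134,0.033,0.001,0,0,0],[0.202,0.049,0.002,0,0,0],[0.269,0.065,0.003,0,0,0],[0.336,0.082,0.003,0,0,0],[0.403,0.098,0.004,0,0,0],[0.47,0.115,0.005,0,0,0],[0.538,0.131,0.005,0,0,0]]
  ]
}}

```text
time: 12.75
tcp_pos: [580.6, -128.7, 147.4]
tcp_rot: [-1.983, -2.432, 0.002]
contact_force: [0.5, 0.6, 0.6]
finger_gap: 76.7
gripper_force: 0.0
```

Emit:
{"api": "apply_moves", "payload": {
  "commands": [
    [[0.067,0.016,0,0,0,0],[0.134,0.033,0.002,0,0,0],[0.134,0.033,0.002,0,0,0],[0.134,0.033,0.06,0,0,0],[0.134,0.033,0.12,0,0,0],[0.134,0.033,0.18,0,0,0],[0.134,0.033,0.204,0,0,0],[0.134,0.033,0.204,0,0,0]]
  ]
}}

```text
time: 13.42
tcp_pos: [581.2, -61.0, 43.2]
tcp_rot: [-1.98, -2.428, 0.006]
contact_force: [-0.8, -0.1, 0.1]
finger_gap: 77.2
gripper_force: 0.0
```

Emit:
{"api": "apply_moves", "payload": {
  "commands": [
    [[0,0,0,0,0,0],[0,0,0,0,0,0],[0,0,0,0,0,0],[0,0,0,0,0,0],[0,0,0,0,0,0],[0,0,0,0,0,0]]
  ],
  "hand": 0,
  "newtons": 40
}}

```text
time: 13.92
tcp_pos: [585.0, -61.8, 48.2]
tcp_rot: [1.984, 2.434, 0.001]
contact_force: [0.1, -0.1, 1.5]
finger_gap: 55.7
gripper_force: 42.6
```

Emit:
{"api": "apply_moves", "payload": {
  "commands": [
    [[0,0,-0.04,0,0,0],[0,0,-0.1,0,0,0],[0,0,-0.16,0,0,0],[0,0,-0.22,0,0,0],[0,0,-0.22,0,0,0],[0,0,-0.22,0,0,0]]
  ]
}}

```text
time: 14.42
tcp_pos: [586.0, -62.1, 159.7]
tcp_rot: [1.982, 2.431, 0.003]
contact_force: [0.5, -1.2, -1.2]
finger_gap: 55.8
gripper_force: 43.0
```

Run:
```python
from plan import *
x,y=tr(0,28)
plan([(x,y,150,A),(x,y,48,A)],38)
```

```text
t 14.42 pos [586.  -62.1 159.7] gap 55.8 F [ 0.5 -1.2 -1.2]
[[-0.064,-0.032,0.002,0.001,0,0.0],[-0.128,-0.064,0.005,0.001,0,0.0],[-0.192,-0.096,0.007,0.001,0,0.0],[-0.256,-0.128,0.01,0.001,0,0.0],[-0.32,-0.16,0.012,0.001,0,0.0],[-0.384,-0.192,0.015,0.001,0,0.0],[-0.448,-0.224,0.017,0.001,0,0.0],[-0.512,-0.256,0.019,0.001,0,0.0]]
[[0,0,0.068,0,0,0.0],[0,0,0.136,0,0,0.0],[0,0,0.204,0,0,0.0]]
```

Emit:
{"api": "apply_moves", "payload": {
  "commands": [
    [[-0.064,-0.032,0,0,0,0],[-0.128,-0.064,0.005,0,0,0],[-0.192,-0.096,0.007,0,0,0],[-0.256,-0.128,0.01,0,0,0],[-0.32,-0.16,0.012,0,0,0],[-0.384,-0.192,0.015,0,0,0],[-0.448,-0.224,0.017,0,0,0],[-0.512,-0.256,0.019,0,0,0]]
  ]
}}

```text
time: 15.08
tcp_pos: [509.1, -338.9, 145.8]
tcp_rot: [-1.983, -2.432, -0.001]
contact_force: [0.7, 0.0, -1.3]
finger_gap: 55.6
gripper_force: 43.0
```

Emit:
{"api": "apply_moves", "payload": {
  "commands": [
    [[0,0,0,0,0,0],[0,0,0.06,0,0,0],[0,0,0.12,0,0,0],[0,0,0.16,0,0,0],[0,0,0.19,0,0,0],[0,0,0.205,0,0,0],[0,0,0.212,0,0,0],[0,0,0.212,0,0,0]]
  ]
}}

```text
time: 15.75
tcp_pos: [508.5, -336.3, 42.9]
tcp_rot: [-1.98, -2.43, 0.001]
contact_force: [-6.0, 3.8, 11.2]
finger_gap: 55.6
gripper_force: 44.3
```

Emit:
{"api": "apply_moves", "payload": {
  "commands": [
    [[0,0,0,0,0,0],[0,0,0,0,0,0],[0,0,0,0,0,0]]
  ]
}}

```text
time: 16.0
tcp_pos: [508.5, -336.3, 42.8]
tcp_rot: [-1.98, -2.431, 0.001]
contact_force: [-6.1, 2.7, 11.7]
finger_gap: 56.0
gripper_force: 44.4
```

Emit:
{"api": "apply_moves", "payload": {
  "commands": [
    [[0,0,0,0,0,0],[0,0,0,0,0,0],[0,0,0,0,0,0],[0,0,0,0,0,0]]
  ],
  "hand": 0.9
}}

```text
time: 16.33
tcp_pos: [510.9, -338.2, 41.4]
tcp_rot: [-1.985, -2.435, -0.0]
contact_force: [0.3, 0.2, -1.0]
finger_gap: 77.1
gripper_force: 0.0
```

Emit:
{"api": "apply_moves", "payload": {
  "commands": [
    [[0,0,-0.04,0,0,0],[0,0,-0.1,0,0,0],[0,0,-0.16,0,0,0],[0,0,-0.212,0,0,0],[0,0,-0.212,0,0,0],[0,0,-0.212,0,0,0]]
  ]
}}

```text
time: 16.83
tcp_pos: [511.8, -339.1, 149.4]
tcp_rot: [1.982, 2.432, -0.001]
contact_force: [0.6, 0.3, -1.0]
finger_gap: 77.1
gripper_force: 0.0
```

Run:
```python
from plan import *
x,y=cw(0,35)
plan([(x,y,150,A),(x,y,49,A)],40)
robot.snapshot("wrist");c=cal("wrist")
for o in robot.outline_of("wrist","empty1")[:4]: print(round(o["p"],2),atz(c,mcen(o["pixels"])[0],70).round(),o["pixels"].sum())
```

```text
t 16.83 pos [ 511.8 -339.1  149.4] gap 77.1 F [ 0.6  0.3 -1. ]
[[0.072,0.028,0,0,0.001,0.0],[0.145,0.057,-0.001,0,0.001,0.0],[0.217,0.085,-0.001,0,0.001,0.0],[0.29,0.114,-0.001,0,0.001,0.0],[0.362,0.142,-0.002,0,0.001,0.0],[0.435,0.171,-0.002,0,0.001,0.0],[0.507,0.199,-0.002,0,0.001,0.0],[0.58,0.227,-0.002,0,0.001,0.0]]
[[0.072,0.028,0,0,0,0.0],[0.072,0.028,0.067,0,0,0.0],[0.072,0.028,0.135,0,0,0.0],[0.072,0.028,0.202,0,0,0.0]]
0.9 [ 562. -392.] 4674
0.89 [ 507. -332.] 5542
0.72 [ 689. -140.] 558
0.41 [ 601. -172.] 8656
```

Emit:
{"api": "apply_moves", "payload": {
  "commands": [
    [[0.072,0.028,0,0,0,0],[0.145,0.057,0,0,0,0],[0.217,0.085,0,0,0,0],[0.29,0.114,0,0,0,0],[0.362,0.142,0,0,0,0],[0.435,0.171,-0.002,0,0,0],[0.507,0.199,-0.002,0,0,0],[0.58,0.227,-0.002,0,0,0]]
  ]
}}

```text
time: 17.6
tcp_pos: [562.4, -29.2, 146.9]
tcp_rot: [-1.983, -2.432, 0.003]
contact_force: [-0.1, -0.4, -0.3]
finger_gap: 76.8
gripper_force: 0.0
```

Emit:
{"api": "apply_moves", "payload": {
  "commands": [
    [[0.072,0.028,0,0,0,0],[0.072,0.028,0,0,0,0],[0.072,0.028,0,0,0,0],[0.072,0.028,0.06,0,0,0],[0.072,0.028,0.12,0,0,0],[0.072,0.028,0.18,0,0,0],[0.072,0.028,0.202,0,0,0],[0.072,0.028,0.202,0,0,0]]
  ]
}}

```text
time: 18.27
tcp_pos: [567.1, 5.8, 44.3]
tcp_rot: [-1.983, -2.428, 0.007]
contact_force: [0.5, 0.3, 0.2]
finger_gap: 76.9
gripper_force: 0.0
```

Emit:
{"api": "apply_moves", "payload": {
  "commands": [
    [[0,0,0,0,0,0],[0,0,0,0,0,0],[0,0,0,0,0,0],[0,0,0,0,0,0],[0,0,0,0,0,0],[0,0,0,0,0,0]]
  ],
  "hand": 0,
  "newtons": 40
}}

```text
time: 18.77
tcp_pos: [570.6, 6.7, 48.9]
tcp_rot: [1.984, 2.434, 0.001]
contact_force: [-0.1, 0.1, 2.9]
finger_gap: 56.5
gripper_force: 42.6
```

Emit:
{"api": "apply_moves", "payload": {
  "commands": [
    [[0,0,-0.04,0,0,0],[0,0,-0.1,0,0,0],[0,0,-0.16,0,0,0],[0,0,-0.22,0,0,0],[0,0,-0.22,0,0,0],[0,0,-0.22,0,0,0]]
  ]
}}

```text
time: 19.27
tcp_pos: [571.3, 6.7, 160.1]
tcp_rot: [1.982, 2.432, 0.004]
contact_force: [-0.6, 0.1, -2.4]
finger_gap: 56.0
gripper_force: 43.1
```

Run:
```python
from plan import *
x,y=tr(-72,-26)
plan([(x,y,150,A),(x,y,47,A)],40)
a=robot.snapshot("side")[150:360,180:460];b=robot.snapshot("top")[150:290,300:450]
cv2.imwrite("pics/a7.png",np.concatenate([cv2.resize(a,(400,300)),cv2.resize(b,(400,374))[:300]],1)[:,:,::-1])
```

```text
t 19.27 pos [571.3   6.7 160.1] gap 56.0 F [-0.6  0.1 -2.4]
[[-0.063,-0.039,0.002,0.001,0,0.0],[-0.127,-0.078,0.004,0.001,0,0.0],[-0.19,-0.117,0.005,0.001,0,0.0],[-0.253,-0.156,0.007,0.001,0,0.0],[-0.317,-0.195,0.009,0.001,0,0.0],[-0.38,-0.234,0.011,0.001,0,0.0],[-0.443,-0.273,0.012,0.001,0,0.0],[-0.506,-0.312,0.014,0.001,0,0.0]]
[[-0.063,-0.039,0.002,0,0,0.0],[-0.127,-0.078,0.004,0,0,0.0],[-0.19,-0.117,0.005,0,0,0.0],[-0.19,-0.117,0.074,0,0,0.0],[-0.19,-0.117,0.143,0,0,0.0],[-0.19,-0.117,0.211,0,0,0.0]]
```

View pics/a7.png

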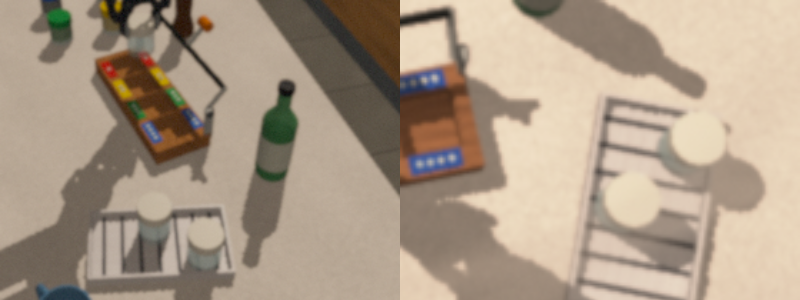

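Emit:
{"api": "apply_moves", "payload": {
  "commands": [
    [[-0.063,-0.039,0,0,0,0],[-0.127,-0.078,0,0,0,0],[-0.19,-0.117,0,0,0,0],[-0.253,-0.156,0.007,0,0,0],[-0.317,-0.195,0.01,0,0,0],[-0.38,-0.234,0.01,0,0,0],[-0.443,-0.273,0.012,0,0,0],[-0.506,-0.312,0.014,0,0,0]]
  ]
}}

```text
time: 20.03
tcp_pos: [466.3, -273.1, 148.9]
tcp_rot: [-1.982, -2.432, -0.0]
contact_force: [0.2, 1.0, -1.1]
finger_gap: 55.8
gripper_force: 43.1
```

Emit:
{"api": "apply_moves", "payload": {
  "commands": [
    [[-0.063,-0.039,0,0,0,0],[-0.127,-0.078,0.004,0,0,0],[-0.19,-0.117,0.006,0,0,0],[-0.19,-0.117,0.06,0,0,0],[-0.19,-0.117,0.12,0,0,0],[-0.19,-0.117,0.17,0,0,0],[-0.19,-0.117,0.2,0,0,0],[-0.19,-0.117,0.2,0,0,0]]
  ]
}}

```text
time: 20.7
tcp_pos: [427.3, -374.3, 45.7]
tcp_rot: [-1.979, -2.426, -0.004]
contact_force: [0.3, 0.7, -1.1]
finger_gap: 56.0
gripper_force: 43.0
```

Emit:
{"api": "apply_moves", "payload": {
  "commands": [
    [[0,0,0.006,0,0,0],[0,0,0.012,0,0,0],[0,0,0.013,0,0,0],[0,0,0.013,0,0,0]]
  ]
}}

```text
time: 21.03
tcp_pos: [430.5, -377.6, 45.0]
tcp_rot: [1.984, 2.434, -0.001]
contact_force: [0.1, 0.3, -0.9]
finger_gap: 56.1
gripper_force: 43.0
```

Emit:
{"api": "apply_moves", "payload": {
  "commands": [
    [[0,0,0,0,0,0],[0,0,0,0,0,0],[0,0,0,0,0,0],[0,0,0,0,0,0]]
  ],
  "hand": 0.9
}}

```text
time: 21.37
tcp_pos: [430.3, -377.6, 44.9]
tcp_rot: [1.984, 2.434, -0.0]
contact_force: [0.2, -0.2, 0.5]
finger_gap: 76.7
gripper_force: 0.0
```

Emit:
{"api": "apply_moves", "payload": {
  "commands": [
    [[0,0,-0.04,0,0,0],[0,0,-0.1,0,0,0],[0,0,-0.16,0,0,0],[0,0,-0.22,0,0,0],[0,0,-0.22,0,0,0],[0,0,-0.22,0,0,0]]
  ]
}}

```text
time: 21.87
tcp_pos: [431.0, -378.4, 156.5]
tcp_rot: [1.982, 2.431, -0.002]
contact_force: [-0.2, -0.6, -0.2]
finger_gap: 76.8
gripper_force: 0.0
```

```bash
cat > jars.py <<'E'
from h import *
def find(n,verbose=1):
    c=cal(n);hsv=cv2.cvtColor(robot.snapshot(n),cv2.COLOR_RGB2HSV);H0=hsv[...,0].astype(int);out={}
    for k,(h0,h1) in {"red":(173,186),"yel":(18,30),"grn":(50,85),"blu":(105,122)}.items():
        H=np.where(H0<8,H0+180,H0) if k=="red" else H0
        M=((H>=h0)&(H<=h1)&(hsv[...,1]>130)&(hsv[...,2]>60)).astype(np.uint8)
        q,l,s,ce=cv2.connectedComponentsWithStats(M)
        for i in range(1,q):
            if s[i,4]<90: continue
            u=cen(np.argwhere(l==i)[:,::-1].astype(float));w=fitxy(c,u,cyl(50,20,28.5),atz(c,u,60))
            if 300<w[0]<750 and 120<w[1]<520: print(n,k,s[i,4],u.round(),w.round(1))
E
python3 - <<'E'
from jars import *
find("top");find("side")
from plan import *
plan([(572.9,393.6,160,A)],38)
a=robot.snapshot("side")[210:420,130:410];cv2.imwrite("pics/a8.png",cv2.resize(a,None,fx=2,fy=2)[:,:,::-1])
E
```

```text
top red 341 [122. 203.] [573.2 393.9]
top yel 329 [170. 207.] [561.9 257.3]
top grn 264 [172. 252.] [434.7 245.8]
top blu 309 [127. 255.] [427.7 369.9]
side blu 104 [215. 144.] [428.9 373.5]
t 21.97 pos [ 429.6 -376.7  153.8] gap 77.0 F [-0.8  0.6 -0.9]
[[0.069,0.028,-0.001,0,0,0.0],[0.138,0.056,-0.001,0,0,0.0],[0.207,0.084,-0.002,0,0,0.0],[0.276,0.113,-0.002,0,0,0.0],[0.346,0.141,-0.003,0,0,0.0],[0.415,0.169,-0.003,0,0,0.0],[0.484,0.197,-0.004,0,0,0.0],[0.553,0.225,-0.004,0,0,0.0]]
[[0.069,0.028,-0.001,0,0,0.0],[0.138,0.056,-0.001,0,0,0.0],[0.207,0.084,-0.002,0,0,0.0],[0.277,0.112,-0.002,0,0,0.0],[0.346,0.141,-0.003,0,0,0.0],[0.415,0.169,-0.004,0,0,0.0],[0.484,0.197,-0.004,0,0,0.0],[0.553,0.225,-0.005,0,0,0.0]]
[[0.069,0.028,-0.001,0,0,0.0],[0.138,0.056,-0.001,0,0,0.0],[0.207,0.084,-0.002,0,0,0.0],[0.277,0.112,-0.002,0,0,0.0],[0.346,0.14,-0.003,0,0,0.0]]
```

View pics/a8.png

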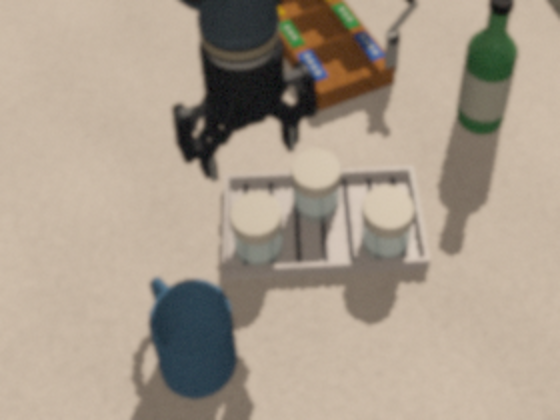

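Emit:
{"api": "apply_moves", "payload": {
  "commands": [
    [[0.069,0.028,0,0,0,0],[0.138,0.056,0,0,0,0],[0.207,0.084,0,0,0,0],[0.276,0.113,0,0,0,0],[0.346,0.141,0,0,0,0],[0.415,0.169,0,0,0,0],[0.484,0.197,0,0,0,0],[0.553,0.225,-0.004,0,0,0]]
  ]
}}

```text
time: 22.68
tcp_pos: [483.3, -81.6, 154.6]
tcp_rot: [-1.983, -2.431, 0.002]
contact_force: [0.3, 0.6, -0.3]
finger_gap: 77.2
gripper_force: 0.0
```

Emit:
{"api": "apply_moves", "payload": {
  "commands": [
    [[0.069,0.028,0,0,0,0],[0.138,0.056,0,0,0,0],[0.207,0.084,0,0,0,0],[0.276,0.113,0,0,0,0],[0.346,0.141,0,0,0,0],[0.415,0.169,0,0,0,0],[0.484,0.197,0,0,0,0],[0.553,0.225,-0.004,0,0,0]]
  ]
}}

```text
time: 23.35
tcp_pos: [537.5, 211.3, 156.1]
tcp_rot: [-1.983, -2.433, 0.006]
contact_force: [1.0, 0.2, -0.5]
finger_gap: 77.1
gripper_force: 0.0
```

Emit:
{"api": "apply_moves", "payload": {
  "commands": [
    [[0.069,0.028,0,0,0,0],[0.138,0.056,0,0,0,0],[0.207,0.084,0,0,0,0],[0.276,0.112,0,0,0,0],[0.346,0.14,-0.003,0,0,0],[0.346,0.14,-0.003,0,0,0],[0.346,0.14,-0.003,0,0,0],[0.346,0.14,-0.003,0,0,0]]
  ]
}}

```text
time: 24.02
tcp_pos: [571.3, 392.4, 157.6]
tcp_rot: [-1.983, -2.435, 0.007]
contact_force: [0.2, -0.0, -0.6]
finger_gap: 77.1
gripper_force: 0.0
```

Run:
```python
from jars import *
find("wrist");find("top");find("side")
from plan import *
plan([(573,393.8,39,A)],38)
```

```text
wrist red 4469 [285. 210.] [573.3 395.1]
wrist yel 2361 [244. 339.] [561.4 262.2]
wrist grn 431 [116. 304.] [431.7 266.9]
wrist blu 3418 [111. 202.] [427.6 371.4]
top red 326 [121. 202.] [573.9 395.6]
top yel 330 [170. 206.] [562.4 257.1]
top grn 198 [171. 252.] [435.9 248.8]
top blu 301 [126. 255.] [427.8 370.5]
side red 147 [254. 136.] [572.6 392.9]
side yel 203 [258. 156.] [560.9 257.3]
side grn 123 [221. 163.] [432.9 250.6]
side blu 128 [214. 145.] [426.5 370.2]
t 24.17 pos [572.3 391.4 159. ] gap 77.0 F [-0.4 -1.   0.1]
[[0.001,0.001,0.06,0,0,0.0],[0.002,0.001,0.12,0,0,0.0],[0.003,0.002,0.18,0,0,0.0],[0.005,0.003,0.24,0,0,0.0]]
```

Emit:
{"api": "apply_moves", "payload": {
  "commands": [
    [[0.005,0.003,0.07,0,0,0],[0.005,0.003,0.14,0,0,0],[0.005,0.003,0.2,0,0,0],[0.005,0.003,0.23,0,0,0],[0.005,0.003,0.24,0,0,0],[0.005,0.003,0.24,0,0,0]]
  ]
}}

```text
time: 24.67
tcp_pos: [573.2, 394.9, 38.7]
tcp_rot: [-1.986, -2.433, 0.004]
contact_force: [-0.7, 0.3, 0.6]
finger_gap: 76.9
gripper_force: 0.0
```

Emit:
{"api": "apply_moves", "payload": {
  "commands": [
    [[0,0,0,0,0,0],[0,0,0,0,0,0],[0,0,0,0,0,0],[0,0,0,0,0,0],[0,0,0,0,0,0],[0,0,0,0,0,0]]
  ],
  "hand": 0,
  "newtons": 50
}}

```text
time: 25.17
tcp_pos: [575.2, 396.7, 42.4]
tcp_rot: [1.983, 2.434, 0.006]
contact_force: [-0.3, -1.0, 6.5]
finger_gap: 55.6
gripper_force: 53.7
```

Emit:
{"api": "apply_moves", "payload": {
  "commands": [
    [[0,0,-0.04,0,0,0],[0,0,-0.1,0,0,0],[0,0,-0.16,0,0,0],[0,0,-0.22,0,0,0],[0,0,-0.22,0,0,0],[0,0,-0.22,0,0,0]]
  ]
}}

```text
time: 25.67
tcp_pos: [574.8, 396.7, 152.3]
tcp_rot: [1.983, 2.434, 0.007]
contact_force: [0.0, 0.3, -2.2]
finger_gap: 55.4
gripper_force: 53.8
```

Run:
```python
from plan import *
print(cw(0,105))
plan([(*cw(0,105),145,A)],38)
```

```text
[np.float64(557.4368237231354), np.float64(74.58607894358255)]
t 25.67 pos [574.8 396.7 152.3] gap 55.4 F [ 0.   0.3 -2.2]
[[-0.069,-0.018,0.001,0.001,0,0.0],[-0.139,-0.036,0.003,0.001,0,0.0],[-0.208,-0.055,0.004,0.001,0,0.0],[-0.277,-0.073,0.006,0.001,0,0.0],[-0.347,-0.091,0.007,0.001,0,0.0],[-0.416,-0.109,0.009,0.001,0,0.0],[-0.485,-0.128,0.01,0.001,0,0.0],[-0.555,-0.146,0.011,0.001,0,0.0]]
[[-0.069,-0.018,0.002,0,0,0.0]]
```

Emit:
{"api": "apply_moves", "payload": {
  "commands": [
    [[-0.069,-0.018,0,0,0,0],[-0.139,-0.036,0.002,0,0,0],[-0.208,-0.055,0.004,0,0,0],[-0.277,-0.073,0.006,0,0,0],[-0.347,-0.091,0.007,0,0,0],[-0.416,-0.109,0.009,0,0,0],[-0.485,-0.128,0.01,0,0,0],[-0.555,-0.146,0.011,0,0,0]]
  ]
}}

```text
time: 26.33
tcp_pos: [555.7, 107.9, 142.1]
tcp_rot: [-1.982, -2.432, 0.005]
contact_force: [-0.0, -0.5, -2.6]
finger_gap: 55.7
gripper_force: 53.9
```

Emit:
{"api": "apply_moves", "payload": {
  "commands": [
    [[-0.069,-0.018,0.002,0,0,0],[-0.069,-0.018,0.002,0,0,0],[-0.069,-0.018,0.002,0,0,0],[-0.069,-0.018,0.002,0,0,0],[-0.069,-0.018,0.002,0,0,0],[-0.069,-0.018,0.002,0,0,0]]
  ]
}}

```text
time: 26.83
tcp_pos: [555.8, 75.3, 142.8]
tcp_rot: [-1.982, -2.436, 0.001]
contact_force: [0.1, 0.3, -2.3]
finger_gap: 55.4
gripper_force: 53.8
```

Run:
```python
from plan import *
plan([(*cw(0,105),50,A)],38)
im=robot.snapshot("wrist");c=cal("wrist")
P=robot.read_state()["tcp_pos"]
for x,y,z in [(-44,35,35),(44,35,35),(-44,-35,35),(44,-35,35),(-32,137,35),(32,137,35),(32,73,35),(-32,73,35),(-58,155,35)]:
    u=proj(c,[[*cw(x,y),z]])[0];cv2.circle(im,tuple(int(v) for v in u),2,(255,0,255),-1)
L=proj(c,cyl(P[2]+13,19,28.5)[1::2]*1+[P[0],P[1],0]);cv2.polylines(im,[L.astype(np.int32)],True,(0,255,255),1)
cv2.imwrite("pics/w9.png",cv2.resize(im[:,:,::-1],(800,600)))
```

```text
t 26.83 pos [555.8  75.3 142.8] gap 55.4 F [ 0.1  0.3 -2.3]
[[-0.001,0.001,0.062,0,0,0.0],[-0.001,0.002,0.124,0,0,0.0],[-0.002,0.003,0.186,0,0,0.001]]
```

View pics/w9.png

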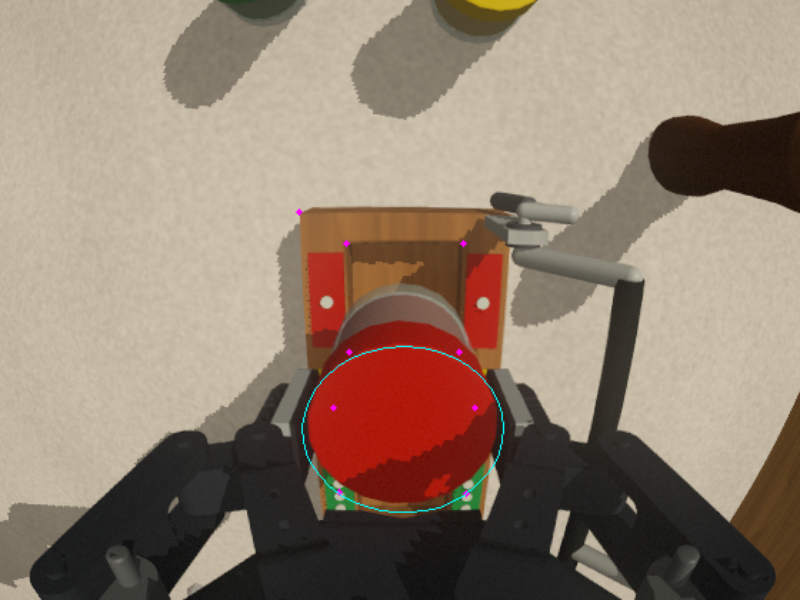

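Emit:
{"api": "apply_moves", "payload": {
  "commands": [
    [[-0.002,0.003,0.04,0,0,0],[-0.002,0.003,0.08,0,0,0],[-0.002,0.003,0.1,0,0,0],[-0.002,0.003,0.12,0,0,0],[-0.002,0.003,0.14,0,0,0],[-0.002,0.003,0.16,0,0,0],[-0.002,0.003,0.178,0,0,0],[-0.002,0.003,0.178,0,0,0]]
  ]
}}

```text
time: 27.55
tcp_pos: [557.8, 73.2, 53.1]
tcp_rot: [-1.984, -2.435, 0.001]
contact_force: [-0.1, 0.3, -2.3]
finger_gap: 55.5
gripper_force: 53.8
```

Emit:
{"api": "apply_moves", "payload": {
  "commands": [
    [[0,0,0.004,0,0,0],[0,0,0.007,0,0,0],[0,0,0.007,0,0,0],[0,0,0.007,0,0,0]]
  ]
}}

```text
time: 27.88
tcp_pos: [558.1, 73.1, 52.4]
tcp_rot: [1.984, 2.434, 0.001]
contact_force: [-2.1, -0.3, 6.2]
finger_gap: 55.9
gripper_force: 54.5
```

Emit:
{"api": "apply_moves", "payload": {
  "commands": [
    [[0,0,0,0,0,0],[0,0,0,0,0,0],[0,0,0,0,0,0],[0,0,0,0,0,0]]
  ],
  "hand": 0.9
}}

```text
time: 28.22
tcp_pos: [558.1, 73.1, 50.9]
tcp_rot: [1.985, 2.435, 0.0]
contact_force: [0.2, 0.4, -0.1]
finger_gap: 76.7
gripper_force: 0.0
```

Emit:
{"api": "apply_moves", "payload": {
  "commands": [
    [[0,0,-0.04,0,0,0],[0,0,-0.1,0,0,0],[0,0,-0.16,0,0,0],[0,0,-0.2,0,0,0],[0,0,-0.2,0,0,0],[0,0,-0.2,0,0,0]]
  ]
}}

```text
time: 28.72
tcp_pos: [558.7, 73.2, 152.0]
tcp_rot: [1.983, 2.433, 0.003]
contact_force: [0.4, 0.2, -1.2]
finger_gap: 76.9
gripper_force: 0.0
```

Run:
```python
from jars import *
find("side");find("top");find("wrist")
from plan import *
plan([(562,260,150,A)],38)
a=robot.snapshot("side");c=cal("side")
for h,col in((80,(255,0,255)),(88,(0,255,255))):
    L=proj(c,cyl(10,h-10,28.5)[1::2]+[*cw(0,105),0]);cv2.polylines(a,[L.astype(np.int32)],True,col,1)
cv2.imwrite("pics/a10.png",cv2.resize(a[140:260,200:340],None,fx=4,fy=4,interpolation=cv2.INTER_CUBIC)[:,:,::-1])
```

```text
side yel 125 [260. 156.] [569.6 257. ]
side grn 149 [221. 163.] [434.  247.5]
side blu 132 [204. 148.] [388.4 354.1]
wrist yel 665 [341.   6.] [566.4 234.7]
t 28.87 pos [556.8  73.2 149.5] gap 77.2 F [-0.2  0.1  0.2]
[[0.073,0.017,0,0,0,0.0],[0.146,0.034,0,0,0,0.0],[0.218,0.051,-0.001,0,0,0.0],[0.291,0.068,-0.001,0,0,0.0],[0.364,0.086,-0.001,0,0,0.0]]
```

View pics/a10.png

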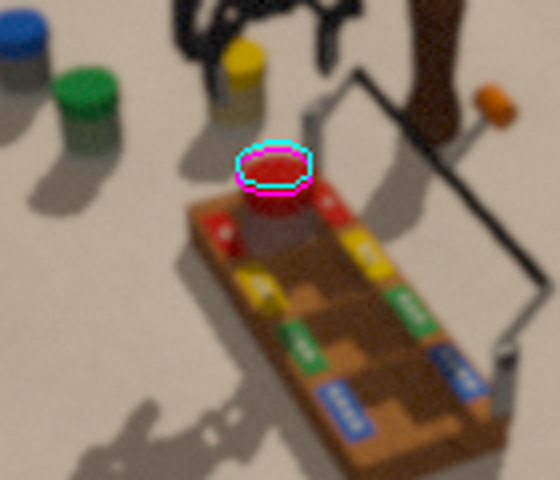

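Emit:
{"api": "apply_moves", "payload": {
  "commands": [
    [[0.073,0.017,0,0,0,0],[0.146,0.034,0,0,0,0],[0.218,0.051,0,0,0,0],[0.291,0.068,0,0,0,0],[0.364,0.086,0,0,0,0],[0.364,0.086,0,0,0,0],[0.364,0.086,0,0,0,0],[0.364,0.086,0,0,0,0]]
  ]
}}

```text
time: 29.58
tcp_pos: [562.4, 259.8, 149.4]
tcp_rot: [-1.983, -2.435, 0.004]
contact_force: [0.3, -0.7, -0.4]
finger_gap: 76.6
gripper_force: 0.0
```

Run:
```python
from jars import *
find("wrist");find("top")
from plan import *
plan([(562,259,39,A)],38)
```

```text
wrist red 101 [278. 356.] [587.1 122.6]
wrist yel 4773 [282. 217.] [562.1 259.2]
wrist grn 3740 [123. 198.] [434.7 247.9]
wrist blu 3544 [91. 58.] [388.6 355.9]
top yel 329 [170. 206.] [562.4 257.1]
top grn 272 [172. 252.] [434.8 245.8]
top blu 267 [133. 269.] [389.3 351. ]
t 29.68 pos [562.9 258.7 150. ] gap 76.9 F [ 0.3  0.1 -0.1]
[[0,0,0.074,0,0,0.0],[0.001,-0.001,0.148,0,0,0.0],[0.001,-0.001,0.222,0,0,0.0]]
```

Emit:
{"api": "apply_moves", "payload": {
  "commands": [
    [[0,-0.001,0.06,0,0,0],[0,-0.001,0.12,0,0,0],[0,-0.001,0.18,0,0,0],[0,-0.001,0.21,0,0,0],[0,-0.001,0.222,0,0,0],[0,-0.001,0.222,0,0,0]]
  ]
}}

```text
time: 30.18
tcp_pos: [561.9, 258.3, 38.1]
tcp_rot: [-1.986, -2.431, 0.005]
contact_force: [-0.6, 0.2, 0.1]
finger_gap: 76.8
gripper_force: 0.0
```

Emit:
{"api": "apply_moves", "payload": {
  "commands": [
    [[0,0,0,0,0,0],[0,0,0,0,0,0],[0,0,0,0,0,0],[0,0,0,0,0,0],[0,0,0,0,0,0],[0,0,0,0,0,0]]
  ],
  "hand": 0
}}

```text
time: 30.68
tcp_pos: [564.0, 260.1, 41.5]
tcp_rot: [1.983, 2.434, 0.004]
contact_force: [-0.9, -1.8, 5.8]
finger_gap: 55.7
gripper_force: 53.7
```

Emit:
{"api": "apply_moves", "payload": {
  "commands": [
    [[0,0,-0.04,0,0,0],[0,0,-0.1,0,0,0],[0,0,-0.16,0,0,0],[0,0,-0.22,0,0,0],[0,0,-0.22,0,0,0],[0,0,-0.22,0,0,0]]
  ]
}}

```text
time: 31.18
tcp_pos: [563.8, 260.5, 151.7]
tcp_rot: [1.983, 2.434, 0.005]
contact_force: [1.1, -0.4, -2.6]
finger_gap: 55.7
gripper_force: 53.9
```

Run:
```python
from plan import *
print(cw(0,35))
plan([(*cw(0,35),145,A)],38)
```

```text
[np.float64(571.4122745743784), np.float64(5.995359647860848)]
t 31.18 pos [563.8 260.5 151.7] gap 55.7 F [ 1.1 -0.4 -2.6]
[[-0.072,-0.013,0.002,0.001,0,0.0],[-0.143,-0.025,0.004,0.001,0,0.0],[-0.215,-0.038,0.005,0.001,0,0.0],[-0.287,-0.05,0.007,0.001,0,0.0],[-0.358,-0.063,0.009,0.001,0,0.0],[-0.43,-0.075,0.011,0.001,0,0.0],[-0.502,-0.088,0.013,0.001,0,0.0]]
```

Emit:
{"api": "apply_moves", "payload": {
  "commands": [
    [[-0.072,-0.013,0,0,0,0],[-0.143,-0.025,0,0,0,0],[-0.215,-0.038,0.005,0,0,0],[-0.287,-0.05,0.007,0,0,0],[-0.358,-0.063,0.01,0,0,0],[-0.43,-0.075,0.01,0,0,0],[-0.502,-0.088,0.013,0,0,0],[-0.502,-0.088,0.013,0,0,0]]
  ]
}}

```text
time: 31.85
tcp_pos: [569.8, -1.0, 141.2]
tcp_rot: [-1.991, -2.429, 0.006]
contact_force: [-0.1, 0.2, -2.0]
finger_gap: 55.5
gripper_force: 53.8
```

Emit:
{"api": "apply_moves", "payload": {
  "commands": [
    [[0,0,0,0,0,0],[0,0,0,0,0,0],[0,0,0,0,0,0],[0,0,0,0,0,0]]
  ]
}}

```text
time: 32.18
tcp_pos: [569.7, 6.8, 142.7]
tcp_rot: [-1.982, -2.436, 0.001]
contact_force: [1.1, -0.1, -1.1]
finger_gap: 55.8
gripper_force: 53.8
```

Run:
```python
from plan import *
plan([(*cw(0,35),53,A)],100)
```

```text
t 32.18 pos [569.7   6.8 142.7] gap 55.8 F [ 1.1 -0.1 -1.1]
[[-0.002,0.003,0.179,0,0,0.001]]
```

Emit:
{"api": "apply_moves", "payload": {
  "commands": [
    [[-0.001,0.003,0.04,0,0,0],[-0.001,0.003,0.08,0,0,0],[-0.001,0.003,0.1,0,0,0],[-0.001,0.003,0.12,0,0,0],[-0.001,0.003,0.14,0,0,0],[-0.001,0.003,0.16,0,0,0],[-0.001,0.003,0.178,0,0,0],[-0.001,0.003,0.178,0,0,0]]
  ]
}}

```text
time: 32.85
tcp_pos: [570.8, 5.4, 52.6]
tcp_rot: [-1.983, -2.433, 0.002]
contact_force: [-0.8, 0.6, -2.0]
finger_gap: 55.8
gripper_force: 53.9
```

Emit:
{"api": "apply_moves", "payload": {
  "commands": [
    [[0,0,0.004,0,0,0],[0,0,0.008,0,0,0],[0,0,0.008,0,0,0],[0,0,0.008,0,0,0]]
  ]
}}

```text
time: 33.18
tcp_pos: [572.2, 4.9, 51.5]
tcp_rot: [1.984, 2.434, 0.001]
contact_force: [-2.2, -0.3, 5.4]
finger_gap: 55.4
gripper_force: 54.1
```

Emit:
{"api": "apply_moves", "payload": {
  "commands": [
    [[0,0,0,0,0,0],[0,0,0,0,0,0],[0,0,0,0,0,0],[0,0,0,0,0,0]]
  ],
  "hand": 0.9
}}

```text
time: 33.52
tcp_pos: [572.2, 5.1, 50.4]
tcp_rot: [1.985, 2.435, 0.001]
contact_force: [0.1, -0.6, 0.2]
finger_gap: 77.0
gripper_force: 0.0
```

Emit:
{"api": "apply_moves", "payload": {
  "commands": [
    [[0,0,-0.04,0,0,0],[0,0,-0.1,0,0,0],[0,0,-0.16,0,0,0],[0,0,-0.2,0,0,0],[0,0,-0.2,0,0,0],[0,0,-0.2,0,0,0]]
  ]
}}

```text
time: 34.02
tcp_pos: [572.7, 5.0, 151.5]
tcp_rot: [1.983, 2.433, 0.002]
contact_force: [0.5, 0.6, -0.7]
finger_gap: 76.6
gripper_force: 0.0
```

Run:
```python
from plan import *
plan([(434.5,248,150,A)],38)
```

```text
t 34.02 pos [572.7   5.  151.5] gap 76.6 F [ 0.5  0.6 -0.7]
[[0.066,-0.022,0,0,0,0.0],[0.133,-0.043,0,0,0,0.0],[0.199,-0.065,0.001,0,0,0.0],[0.266,-0.086,0.001,0,0,0.0],[0.332,-0.108,0.001,0,0,0.0],[0.399,-0.13,0.001,0,0,0.0],[0.465,-0.151,0.002,0,0,0.0],[0.532,-0.173,0.002,0,0,0.0]]
```

Yellow seated (contact at 51.5 as predicted). Next: green.

Emit:
{"api": "apply_moves", "payload": {
  "commands": [
    [[0.066,-0.022,0,0,0,0],[0.133,-0.043,0,0,0,0],[0.2,-0.065,0,0,0,0],[0.266,-0.086,0,0,0,0],[0.332,-0.108,0,0,0,0],[0.4,-0.13,0,0,0,0],[0.465,-0.151,0,0,0,0],[0.532,-0.173,0.002,0,0,0]]
  ]
}}

```text
time: 34.68
tcp_pos: [431.6, 249.1, 147.9]
tcp_rot: [-1.984, -2.433, 0.004]
contact_force: [1.5, 0.2, -0.4]
finger_gap: 76.7
gripper_force: 0.0
```

Emit:
{"api": "apply_moves", "payload": {
  "commands": [
    [[0,0,0,0,0,0],[0,0,0,0,0,0],[0,0,0,0,0,0],[0,0,0,0,0,0]]
  ]
}}

```text
time: 35.02
tcp_pos: [434.1, 247.3, 148.7]
tcp_rot: [-1.986, -2.434, 0.001]
contact_force: [1.5, -0.2, 0.6]
finger_gap: 77.2
gripper_force: 0.0
```

Run:
```python
from jars import *
find("wrist");find("top")
from plan import *
plan([(434.5,248,39,A)],38)
```

```text
wrist grn 4464 [283. 217.] [435.2 247.3]
wrist blu 5056 [249.  57.] [388.7 355.3]
top grn 290 [171. 252.] [435.  247.9]
t 35.12 pos [434.3 247.1 149. ] gap 76.8 F [ 0.2  0.  -0.4]
[[0.001,0,0.073,0,0,0.0],[0.001,0.001,0.147,0,0,0.0],[0.002,0.001,0.22,0,0,0.0]]
```

Emit:
{"api": "apply_moves", "payload": {
  "commands": [
    [[0.001,0.001,0.06,0,0,0],[0.001,0.001,0.12,0,0,0],[0.001,0.001,0.18,0,0,0],[0.001,0.001,0.21,0,0,0],[0.001,0.001,0.22,0,0,0],[0.001,0.001,0.22,0,0,0]]
  ]
}}

```text
time: 35.62
tcp_pos: [433.8, 247.8, 38.1]
tcp_rot: [-1.986, -2.432, 0.004]
contact_force: [-0.0, 0.1, -0.4]
finger_gap: 76.7
gripper_force: 0.0
```

Emit:
{"api": "apply_moves", "payload": {
  "commands": [
    [[0,0,0,0,0,0],[0,0,0,0,0,0],[0,0,0,0,0,0],[0,0,0,0,0,0],[0,0,0,0,0,0],[0,0,0,0,0,0]]
  ],
  "hand": 0
}}

```text
time: 36.12
tcp_pos: [435.2, 249.0, 40.6]
tcp_rot: [1.983, 2.434, 0.004]
contact_force: [0.7, -1.9, 6.9]
finger_gap: 55.5
gripper_force: 53.8
```

Emit:
{"api": "apply_moves", "payload": {
  "commands": [
    [[0,0,-0.04,0,0,0],[0,0,-0.1,0,0,0],[0,0,-0.16,0,0,0],[0,0,-0.22,0,0,0],[0,0,-0.22,0,0,0],[0,0,-0.22,0,0,0]]
  ]
}}

```text
time: 36.62
tcp_pos: [434.7, 249.2, 151.0]
tcp_rot: [1.983, 2.434, 0.006]
contact_force: [0.4, -0.8, -3.1]
finger_gap: 55.3
gripper_force: 54.3
```

Run:
```python
from plan import *
print(cw(0,-35))
plan([(*cw(0,-35),145,A)],38)
```

```text
[np.float64(585.3877254256215), np.float64(-62.595359647860846)]
t 36.62 pos [434.7 249.2 151. ] gap 55.3 F [ 0.4 -0.8 -3.1]
[[-0.067,0.017,0.001,0.001,0,0.0],[-0.134,0.034,0.002,0.001,0,0.0],[-0.201,0.051,0.004,0.001,0,0.0],[-0.269,0.068,0.005,0.001,0,0.0],[-0.336,0.085,0.006,0.001,0,0.0],[-0.403,0.102,0.007,0.001,0,0.0],[-0.47,0.118,0.009,0.001,0,0.0],[-0.537,0.135,0.01,0.001,0,0.0]]
[[-0.067,0.017,0.001,0,0,0.0],[-0.134,0.034,0.002,0,0,0.0]]
```

Emit:
{"api": "apply_moves", "payload": {
  "commands": [
    [[-0.067,0.017,0,0,0,0],[-0.134,0.034,0,0,0,0],[-0.2,0.051,0,0,0,0],[-0.269,0.068,0.005,0,0,0],[-0.336,0.085,0.006,0,0,0],[-0.403,0.102,0.007,0,0,0],[-0.47,0.118,0.009,0,0,0],[-0.537,0.135,0.01,0,0,0]]
  ]
}}

```text
time: 37.28
tcp_pos: [552.8, -1.9, 142.1]
tcp_rot: [-1.982, -2.431, 0.003]
contact_force: [0.2, 0.0, -2.1]
finger_gap: 55.4
gripper_force: 54.2
```

Emit:
{"api": "apply_moves", "payload": {
  "commands": [
    [[-0.067,0.017,0,0,0,0],[-0.134,0.034,0.002,0,0,0],[-0.134,0.034,0.002,0,0,0],[-0.134,0.034,0.002,0,0,0],[-0.134,0.034,0.002,0,0,0],[-0.134,0.034,0.002,0,0,0],[-0.134,0.034,0.002,0,0,0]]
  ]
}}

```text
time: 37.87
tcp_pos: [583.1, -61.2, 142.6]
tcp_rot: [-1.981, -2.435, 0.001]
contact_force: [0.3, 0.2, -1.8]
finger_gap: 55.7
gripper_force: 54.1
```

Run:
```python
from plan import *
plan([(*cw(0,-35),53,A)],100)
```

```text
t 37.87 pos [583.1 -61.2 142.6] gap 55.7 F [ 0.3  0.2 -1.8]
[[-0.004,0.004,0.179,0,0,0.001]]
```

Emit:
{"api": "apply_moves", "payload": {
  "commands": [
    [[-0.003,0.004,0.04,0,0,0],[-0.003,0.004,0.08,0,0,0],[-0.003,0.004,0.1,0,0,0],[-0.003,0.004,0.12,0,0,0],[-0.003,0.004,0.14,0,0,0],[-0.003,0.004,0.16,0,0,0],[-0.003,0.004,0.18,0,0,0],[-0.003,0.004,0.18,0,0,0]]
  ]
}}

```text
time: 38.53
tcp_pos: [585.4, -63.5, 51.4]
tcp_rot: [-1.983, -2.433, 0.002]
contact_force: [-0.6, -0.5, -1.7]
finger_gap: 55.7
gripper_force: 54.1
```

Emit:
{"api": "apply_moves", "payload": {
  "commands": [
    [[0,0,0.004,0,0,0],[0,0,0.008,0,0,0],[0,0,0.008,0,0,0],[0,0,0.008,0,0,0]]
  ]
}}

```text
time: 38.87
tcp_pos: [586.8, -63.9, 50.7]
tcp_rot: [1.984, 2.435, 0.0]
contact_force: [-2.3, 0.3, 4.9]
finger_gap: 55.9
gripper_force: 54.6
```

Emit:
{"api": "apply_moves", "payload": {
  "commands": [
    [[0,0,0,0,0,0],[0,0,0,0,0,0],[0,0,0,0,0,0],[0,0,0,0,0,0]]
  ],
  "hand": 0.9
}}

```text
time: 39.2
tcp_pos: [587.0, -64.0, 49.4]
tcp_rot: [1.985, 2.434, 0.0]
contact_force: [0.7, 0.7, 1.2]
finger_gap: 76.4
gripper_force: 0.0
```

Emit:
{"api": "apply_moves", "payload": {
  "commands": [
    [[0,0,-0.04,0,0,0],[0,0,-0.1,0,0,0],[0,0,-0.16,0,0,0],[0,0,-0.2,0,0,0],[0,0,-0.2,0,0,0],[0,0,-0.2,0,0,0]]
  ]
}}

```text
time: 39.7
tcp_pos: [587.5, -64.1, 150.5]
tcp_rot: [1.983, 2.433, 0.002]
contact_force: [0.7, -0.6, 0.2]
finger_gap: 77.3
gripper_force: 0.0
```

Run:
```python
from plan import *
plan([(389,355,150,A)],38)
```

```text
t 39.7 pos [587.5 -64.1 150.5] gap 77.3 F [ 0.7 -0.6  0.2]
[[0.069,-0.017,0,0,0,0.0],[0.139,-0.034,0,0,0,0.0],[0.208,-0.051,0,0,0,0.0],[0.277,-0.068,0,0,0,0.0],[0.347,-0.085,0,0,0,0.0],[0.416,-0.101,0,0,0,0.0],[0.485,-0.118,-0.001,0,0,0.0],[0.554,-0.135,-0.001,0,0,0.0]]
[[0.069,-0.017,0,0,0,0.0],[0.139,-0.034,0,0,0,0.0],[0.208,-0.051,0,0,0,0.0],[0.277,-0.068,0,0,0,0.0],[0.346,-0.085,0,0,0,0.0]]
```

Green seated. Now blue.

Emit:
{"api": "apply_moves", "payload": {
  "commands": [
    [[0.069,-0.017,0,0,0,0],[0.139,-0.034,0,0,0,0],[0.208,-0.051,0,0,0,0],[0.277,-0.068,0,0,0,0],[0.347,-0.085,0,0,0,0],[0.416,-0.101,0,0,0,0],[0.485,-0.118,0,0,0,0],[0.554,-0.135,0,0,0,0]]
  ]
}}

```text
time: 40.37
tcp_pos: [462.6, 194.9, 147.7]
tcp_rot: [-1.984, -2.433, 0.004]
contact_force: [-0.2, 0.2, 0.7]
finger_gap: 77.2
gripper_force: 0.0
```

Emit:
{"api": "apply_moves", "payload": {
  "commands": [
    [[0.069,-0.017,0,0,0,0],[0.139,-0.034,0,0,0,0],[0.208,-0.051,0,0,0,0],[0.277,-0.068,0,0,0,0],[0.346,-0.085,0,0,0,0],[0.346,-0.085,0,0,0,0],[0.346,-0.085,0,0,0,0],[0.346,-0.085,0,0,0,0]]
  ]
}}

```text
time: 41.03
tcp_pos: [387.4, 354.1, 148.1]
tcp_rot: [-1.984, -2.436, 0.004]
contact_force: [-1.0, -0.4, 0.0]
finger_gap: 77.0
gripper_force: 0.0
```

Run:
```python
from jars import *
find("wrist");find("top")
from plan import *
plan([(389,355,39,A)],38)
```

```text
wrist blu 4638 [284. 215.] [388.9 355.2]
top blu 308 [131. 269.] [389.1 354.9]
t 41.13 pos [388.4 353.4 148.6] gap 77.1 F [ 0.  -0.1 -0.3]
[[0.001,0.001,0.073,0,0,0.0],[0.002,0.001,0.146,0,0,0.0],[0.003,0.002,0.219,0,0,0.0]]
```

Emit:
{"api": "apply_moves", "payload": {
  "commands": [
    [[0.003,0.001,0.06,0,0,0],[0.003,0.001,0.12,0,0,0],[0.003,0.001,0.18,0,0,0],[0.003,0.001,0.21,0,0,0],[0.003,0.001,0.219,0,0,0],[0.003,0.001,0.219,0,0,0]]
  ]
}}

```text
time: 41.63
tcp_pos: [388.3, 354.7, 38.6]
tcp_rot: [-1.987, -2.432, 0.005]
contact_force: [-0.2, 0.3, 0.5]
finger_gap: 77.0
gripper_force: 0.0
```

Emit:
{"api": "apply_moves", "payload": {
  "commands": [
    [[0,0,0,0,0,0],[0,0,0,0,0,0],[0,0,0,0,0,0],[0,0,0,0,0,0],[0,0,0,0,0,0],[0,0,0,0,0,0]]
  ],
  "hand": 0
}}

```text
time: 42.13
tcp_pos: [389.3, 356.7, 41.2]
tcp_rot: [1.984, 2.434, 0.004]
contact_force: [-0.2, -1.7, 7.1]
finger_gap: 55.8
gripper_force: 53.9
```

Emit:
{"api": "apply_moves", "payload": {
  "commands": [
    [[0,0,-0.04,0,0,0],[0,0,-0.1,0,0,0],[0,0,-0.16,0,0,0],[0,0,-0.22,0,0,0],[0,0,-0.22,0,0,0],[0,0,-0.22,0,0,0]]
  ]
}}

```text
time: 42.63
tcp_pos: [389.0, 357.0, 151.5]
tcp_rot: [1.984, 2.434, 0.006]
contact_force: [-0.2, -0.2, -2.3]
finger_gap: 55.9
gripper_force: 54.3
```

Run:
```python
from plan import *
print(cw(0,-105))
plan([(*cw(0,-105),145,A)],38)
```

```text
[np.float64(599.3631762768646), np.float64(-131.18607894358254)]
t 42.63 pos [389.  357.  151.5] gap 55.9 F [-0.2 -0.2 -2.3]
[[-0.074,0.015,0.001,0.001,0,0.0],[-0.149,0.031,0.002,0.001,0,0.0],[-0.223,0.046,0.003,0.001,0,0.0],[-0.297,0.061,0.004,0.001,0,0.0],[-0.372,0.077,0.004,0.001,0,0.0],[-0.446,0.092,0.005,0.001,0,0.0],[-0.521,0.107,0.006,0.001,0,0.0],[-0.595,0.123,0.007,0.001,0,0.0]]
[[-0.074,0.015,0.001,0,0,0.0],[-0.149,0.031,0.002,0,0,0.0],[-0.223,0.046,0.003,0,0,0.0],[-0.297,0.062,0.004,0,0,0.0],[-0.372,0.077,0.005,0,0,0.0],[-0.446,0.093,0.006,0,0,0.0]]
```

Emit:
{"api": "apply_moves", "payload": {
  "commands": [
    [[-0.074,0.015,0,0,0,0],[-0.149,0.031,0,0,0,0],[-0.223,0.046,0,0,0,0],[-0.297,0.061,0.004,0,0,0],[-0.372,0.077,0.004,0,0,0],[-0.446,0.092,0.005,0,0,0],[-0.52,0.107,0.006,0,0,0],[-0.595,0.123,0.007,0,0,0]]
  ]
}}

```text
time: 43.3
tcp_pos: [507.2, 75.7, 144.4]
tcp_rot: [-1.983, -2.432, 0.004]
contact_force: [1.2, 0.8, -2.3]
finger_gap: 55.6
gripper_force: 54.1
```

Emit:
{"api": "apply_moves", "payload": {
  "commands": [
    [[-0.074,0.015,0,0,0,0],[-0.149,0.031,0,0,0,0],[-0.223,0.046,0.003,0,0,0],[-0.297,0.062,0.004,0,0,0],[-0.372,0.077,0.005,0,0,0],[-0.446,0.093,0.006,0,0,0],[-0.446,0.093,0.006,0,0,0],[-0.446,0.093,0.006,0,0,0]]
  ]
}}

```text
time: 43.97
tcp_pos: [598.6, -133.7, 140.9]
tcp_rot: [-1.988, -2.429, 0.001]
contact_force: [-1.1, 0.2, -2.1]
finger_gap: 55.6
gripper_force: 54.1
```

Emit:
{"api": "apply_moves", "payload": {
  "commands": [
    [[0,0,0,0,0,0],[0,0,0,0,0,0],[0,0,0,0,0,0]]
  ]
}}

```text
time: 44.22
tcp_pos: [597.9, -130.0, 142.5]
tcp_rot: [-1.981, -2.435, 0.001]
contact_force: [1.0, -0.3, -1.7]
finger_gap: 55.8
gripper_force: 54.1
```

Run:
```python
from plan import *
plan([(*cw(0,-105),53,A)],100)
```

```text
t 44.22 pos [ 597.9 -130.   142.5] gap 55.8 F [ 1.  -0.3 -1.7]
[[-0.003,0.003,0.179,0,0,0.001]]
```

Emit:
{"api": "apply_moves", "payload": {
  "commands": [
    [[-0.002,0.003,0.04,0,0,0],[-0.002,0.003,0.08,0,0,0],[-0.002,0.003,0.1,0,0,0],[-0.002,0.003,0.12,0,0,0],[-0.002,0.003,0.14,0,0,0],[-0.002,0.003,0.16,0,0,0],[-0.002,0.003,0.179,0,0,0],[-0.002,0.003,0.179,0,0,0]]
  ]
}}

```text
time: 44.88
tcp_pos: [599.7, -132.0, 51.9]
tcp_rot: [-1.983, -2.433, 0.001]
contact_force: [-0.4, -0.2, -2.5]
finger_gap: 55.4
gripper_force: 54.2
```

Emit:
{"api": "apply_moves", "payload": {
  "commands": [
    [[0,0,0.004,0,0,0],[0,0,0.008,0,0,0],[0,0,0.008,0,0,0],[0,0,0.008,0,0,0]]
  ]
}}

```text
time: 45.22
tcp_pos: [600.9, -132.7, 51.3]
tcp_rot: [1.984, 2.434, 0.0]
contact_force: [-2.7, 0.2, 5.2]
finger_gap: 55.6
gripper_force: 54.4
```

Emit:
{"api": "apply_moves", "payload": {
  "commands": [
    [[0,0,0,0,0,0],[0,0,0,0,0,0],[0,0,0,0,0,0],[0,0,0,0,0,0]]
  ],
  "hand": 0.9
}}

```text
time: 45.55
tcp_pos: [601.0, -132.6, 49.8]
tcp_rot: [1.985, 2.434, 0.0]
contact_force: [-0.5, 0.1, 0.3]
finger_gap: 77.0
gripper_force: 0.0
```

Emit:
{"api": "apply_moves", "payload": {
  "commands": [
    [[0,0,-0.06,0,0,0],[0,0,-0.12,0,0,0],[0,0,-0.18,0,0,0],[0,0,-0.24,0,0,0],[0,0,-0.3,0,0,0],[0,0,-0.36,0,0,0],[0,0,-0.36,0,0,0],[0,0,-0.36,0,0,0]]
  ]
}}

```text
time: 46.22
tcp_pos: [602.0, -132.9, 232.1]
tcp_rot: [1.982, 2.431, 0.002]
contact_force: [-0.6, -0.4, -0.2]
finger_gap: 76.7
gripper_force: 0.0
```

Run:
```python
from plan import *
h=cw(124.5,-1)
plan([(*h,230,A+np.pi/2)],38)
w=robot.snapshot("wrist");cv2.imwrite("pics/w11.png",np.concatenate([w[:, :],cv2.resize(robot.snapshot("side")[140:300,180:272],(240,420))],1)[:,:,::-1])
```

```text
t 46.22 pos [ 602.  -132.9  232.1] gap 76.7 F [-0.6 -0.4 -0.2]
[[0.015,0.017,0,0.001,0.001,-0.018],[0.03,0.035,0.001,0.001,0.001,-0.036],[0.045,0.052,0.001,0.001,0.001,-0.053],[0.061,0.07,0.001,0.001,0.001,-0.071],[0.076,0.087,0.002,0.001,0.001,-0.089],[0.091,0.105,0.002,0.001,0.001,-0.107],[0.106,0.122,0.002,0,0.001,-0.125],[0.121,0.14,0.003,0,0.001,-0.143]]
[[-0.004,0.023,0,0,0,-0.018],[-0.008,0.045,0.001,0,0,-0.036],[-0.013,0.068,0.001,0,0,-0.053],[-0.017,0.091,0.001,0,0,-0.071],[-0.021,0.114,0.002,0,0,-0.089],[-0.025,0.136,0.002,0,0,-0.107]]
```

View pics/w11.png

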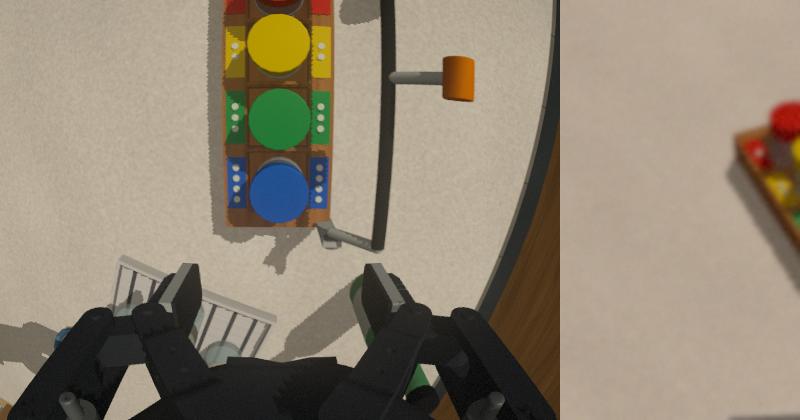

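Emit:
{"api": "apply_moves", "payload": {
  "commands": [
    [[0.015,0.017,0,0,0,-0.018],[0.03,0.035,0,0,0,-0.036],[0.045,0.052,0,0,0,-0.053],[0.061,0.07,0,0,0,-0.071],[0.076,0.087,0,0,0,-0.089],[0.091,0.105,0,0,0,-0.107],[0.106,0.122,0,0,0,-0.125],[0.121,0.14,0,0,0,-0.143]]
  ],
  "hand": 0.7
}}

```text
time: 46.98
tcp_pos: [656.1, -58.3, 227.1]
tcp_rot: [-0.721, -3.053, -0.0]
contact_force: [0.0, -1.0, 0.0]
finger_gap: 59.8
gripper_force: 0.0
```

Emit:
{"api": "apply_moves", "payload": {
  "commands": [
    [[-0.004,0.023,0,0,0,-0.018],[-0.008,0.045,0,0,0,-0.036],[-0.013,0.068,0,0,0,-0.053],[-0.017,0.091,0,0,0,-0.071],[-0.021,0.114,0,0,0,-0.089],[-0.025,0.136,0,0,0,-0.107],[-0.025,0.136,0,0,0,-0.107],[-0.025,0.136,0,0,0,-0.107]]
  ]
}}

```text
time: 47.65
tcp_pos: [698.0, -3.7, 227.5]
tcp_rot: [0.315, -3.122, -0.001]
contact_force: [-0.1, 0.5, -0.1]
finger_gap: 59.7
gripper_force: 0.0
```

Emit:
{"api": "apply_moves", "payload": {
  "commands": [
    [[0,0,0,0,0,0],[0,0,0,0,0,0],[0,0,0,0,0,0]]
  ]
}}

```text
time: 47.9
tcp_pos: [698.5, -4.7, 229.5]
tcp_rot: [0.315, -3.125, -0.0]
contact_force: [-0.4, -0.5, -0.3]
finger_gap: 59.8
gripper_force: 0.0
```

Run:
```python
from plan import *
plan([(*cw(124.5,0),153,A+np.pi/2)],100)
im=robot.snapshot("wrist");c=cal("wrist")
hs=cv2.cvtColor(im,cv2.COLOR_RGB2HSV);M=((hs[...,0]>5)&(hs[...,0]<16)&(hs[...,1]>190)&(hs[...,2]>120))
u,a=mcen(M);w=atz(c,u,168);d=w-C;print(u,a,w,np.cos(A)*d[0]+np.sin(A)*d[1],-np.sin(A)*d[0]+np.cos(A)*d[1])
```

```text
t 47.9 pos [698.5  -4.7 229.5] gap 59.8 F [-0.4 -0.5 -0.3]
[[-0.004,0.002,0.153,0,0,0.0]]
[281.56285566 237.81669253] 961 [704.44855727  -3.95121156] 128.37209293833695 -1.3069214857093847
```

Emit:
{"api": "apply_moves", "payload": {
  "commands": [
    [[-0.004,0.001,0.06,0,0,0],[-0.004,0.001,0.12,0,0,0],[-0.004,0.001,0.153,0,0,0],[-0.004,0.001,0.153,0,0,0],[-0.004,0.001,0.153,0,0,0]]
  ]
}}

```text
time: 48.37
tcp_pos: [700.2, -3.4, 152.5]
tcp_rot: [0.317, -3.123, -0.001]
contact_force: [-0.4, 0.4, -0.2]
finger_gap: 60.0
gripper_force: 0.0
```

Emit:
{"api": "apply_moves", "payload": {
  "commands": [
    [[0,0,0,0,0,0],[0,0,0,0,0,0],[0,0,0,0,0,0],[0,0,0,0,0,0],[0,0,0,0,0,0],[0,0,0,0,0,0],[0,0,0,0,0,0],[0,0,0,0,0,0]]
  ],
  "hand": 0,
  "newtons": 30
}}

```text
time: 49.03
tcp_pos: [702.2, -3.3, 155.6]
tcp_rot: [-0.317, 3.121, -0.002]
contact_force: [-0.4, -0.0, 4.6]
finger_gap: 29.1
gripper_force: 32.0
```

Run:
```python
from plan import *
plan([(*cw(124.5,0),153,A+np.pi/2)],100)
```

```text
t 49.03 pos [702.2  -3.3 155.6] gap 29.1 F [-0.4 -0.   4.6]
[[0.004,0.001,0.005,0,0.001,0.0]]
```

Emit:
{"api": "apply_moves", "payload": {
  "commands": [
    [[0.025,0,-0.018,0,0,0],[0.052,0,-0.033,0,0,0],[0.081,0,-0.044,0,0,0],[0.113,0,-0.051,0,0,0],[0.143,0,-0.053,0,0,0],[0.174,0,-0.051,0,0,0],[0.204,0,-0.044,0,0,0],[0.233,0,-0.034,0,0,0]]
  ]
}}

```text
time: 49.7
tcp_pos: [590.7, -25.8, 174.5]
tcp_rot: [-0.316, 3.113, -0.001]
contact_force: [0.5, 4.9, 8.8]
finger_gap: 29.2
gripper_force: 32.0
```

Emit:
{"api": "apply_moves", "payload": {
  "commands": [
    [[0.029,0,0.016,0,0,0],[0.054,0,0.034,0,0,0],[0.076,0,0.056,0,0,0],[0.095,0,0.082,0,0,0],[0.11,0,0.109,0,0,0],[0.121,0,0.138,0,0,0],[0.128,0,0.17,0,0,0],[0.13,0,0.201,0,0,0]]
  ]
}}

```text
time: 50.37
tcp_pos: [519.2, -40.2, 69.6]
tcp_rot: [0.319, -3.119, -0.0]
contact_force: [-6.8, -3.4, 2.3]
finger_gap: 29.6
gripper_force: 51.4
```

Emit:
{"api": "apply_moves", "payload": {
  "commands": [
    [[0,0,0,0,0,0],[0,0,0,0,0,0],[0,0,0,0,0,0],[0,0,0,0,0,0]]
  ]
}}

```text
time: 50.7
tcp_pos: [519.2, -40.1, 68.8]
tcp_rot: [0.319, -3.117, -0.002]
contact_force: [-5.9, -5.1, -3.6]
finger_gap: 29.2
gripper_force: 50.9
```

Run:
```python
from plan import *
plan([(*cw(-58,0),69,A+np.pi/2)],100)
```

```text
t 50.7 pos [519.2 -40.1  68.8] gap 29.2 F [-5.9 -5.1 -3.6]
[[-0.005,0,0,0,-0.001,0.0]]
```

Emit:
{"api": "apply_moves", "payload": {
  "commands": [
    [[-0.002,0,0,0,0,0],[-0.002,0,0,0,0,0],[-0.002,0,0,0,0,0],[-0.002,0,0,0,0,0]]
  ],
  "hand": 0.7
}}

```text
time: 51.03
tcp_pos: [524.8, -39.6, 70.2]
tcp_rot: [-0.319, 3.124, -0.001]
contact_force: [0.0, 0.4, 0.0]
finger_gap: 59.9
gripper_force: 0.0
```

Emit:
{"api": "apply_moves", "payload": {
  "commands": [
    [[0,0,-0.05,0,0,0],[0,0,-0.11,0,0,0],[0,0,-0.18,0,0,0],[0,0,-0.24,0,0,0],[0.05,0,-0.3,0,0,0],[0.1,0,-0.36,0,0,0],[0.1,0,-0.36,0,0,0],[0.1,0,-0.36,0,0,0]]
  ]
}}

```text
time: 51.7
tcp_pos: [475.4, -49.8, 251.9]
tcp_rot: [-0.317, 3.121, -0.003]
contact_force: [0.6, -0.7, -0.7]
finger_gap: 59.5
gripper_force: 0.0
```

Run:
```python
from plan import *
w=robot.snapshot("wrist");c=cal("wrist");s=robot.snapshot("side");t=robot.snapshot("top")
for cc,im in((cal("wrist"),w),(cal("side"),s)):
    for x,y,z in[(-58,15,86),(-58,-15,86),(0,140,86),(0,-140,86)]:
        cv2.circle(im,tuple(int(v) for v in proj(cc,[[*cw(x,y),z]])[0]),1,(255,0,255),-1)
o=np.zeros((600,800,3),np.uint8);o[:300,:400]=cv2.resize(w,(400,300));o[:300,400:]=cv2.resize(s,(400,300))
o[300:,:400]=cv2.resize(s[150:285,210:390],(400,300),interpolation=cv2.INTER_CUBIC);o[300:,400:]=cv2.resize(t[80:320,100:460],(400,300))
cv2.imwrite("pics/f.png",o[:,:,::-1])
```

```text
(no output)
```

View pics/f.png

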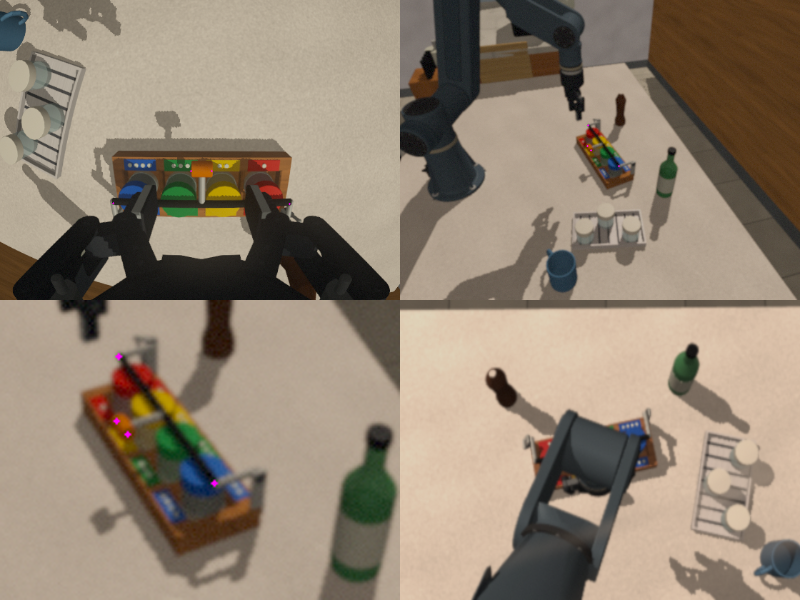

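The last picture shows the bar locked on the four lids, matching its predicted locked position, and three empties upright in the tray. The bystanders have not moved and the arm is clear.

```bash
python3 -c "
from station import robot
print(robot.sign_off())"
```

```text
the job is handed in; nothing more can be done
None
```

The job is done and handed in at about 52 s of the 210 s allowed: the three empties stand upright in the tray, jars 1–4 sit fully down in their tagged pockets in number order, and the bar is locked on the lids.

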